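# Clamp a hinge bracket in the angle vise

## Robot

A 7-joint arm with a two-finger parallel gripper is mounted at the origin on the work surface. World frame = base frame: x ahead of the robot, y to its left, z up, the work surface at z = 0. Lengths are in m, angles in rad, forces in N, time in s.
With the tool pointing down it reaches from about 0.425 to 0.925 m from the base axis. Payload 6.8 kg.
Tool frame: the origin (TCP) lies at the very end of the fingers, on their centre line; the grasp point (between the pads) lies 19 mm behind it (bot.grip_depth is the distance from the TCP to the grasp point, in m); z points along the fingers, y is the direction in which the jaws open and shut (so a half turn about z gives the same grasp; the last joint's range is limited). The gripper opens to 85 mm and grips with 20 to 120 N. Pads are 22 mm wide; open, the fingers measure 114 mm over their backs; the gripper's body (76 mm by 85 mm) begins 54 mm behind the grasp point. The pads swing forward as they close: fully open they stand 13 mm farther back than shut.
Start: joints at [1.179, 0.477, 0.022, 1.555, -0.011, 1.109, -0.083], TCP at [0.189, -0.648, 0.231] pointing down, gripper open.
Joint ranges: [-2.96, 2.96], [-0.34, 2.1], [-1.41, 1.46], [0.24, 2.44], [-1.37, 4.51], [0.17, 1.92], [-2.96, 2.96]. Speed limits (rad/s): [2.39, 2.39, 3.14, 3.14, 3.14, 3.14, 3.14].

## Interface

Orientations are given as a unit quaternion [w, x, y, z].
In Python, from station import bot gives the robot as it stands.
- The arm moves only by the tool step_arm, never from a script. Its argument "increments" is a list of rows, each a list of 7 numbers: the shift along the world's x, y, z in m, then the turn, a rotation vector about the world's x, y, z in degrees, then the gripper command: -1 is fully open, 1 is shut, values between are in proportion. In form: [[dx, dy, dz, rx, ry, rz, fingers], ...]. A call has 1 to 10 rows; each row is the pose to reach, as a shift and turn from the pose commanded when the call began; what a row does not reach only later rows make up. A row lasts 1/12 s, in which the tool goes at most 41.7 mm and 7.16 degrees, less where a joint would pass 70% of its speed; a pose out of reach is approached as far as the arm can. A call with a gripper value outside its range is refused whole. The fingers move at their own pace and stop on an object; "force" is the grip in N (left out, the last holds). Time passes only in rows, so rows that repeat a pose let the fingers close. It gives the time, the measured TCP pose, the force and the opening at its end, in the units of the state.
- bot.get_obs(): the state, without advancing time (a new reading comes with each control period).
- bot.read_camera(name): name is "scene" or "top"; returns a dict with "color" (400x640x3 uint8, red, green, blue), "intrinsics" (3x3 intrinsics, pixels), "D" ([k1, k2, p1, p2, k3] as OpenCV has them; the pictures are not rectified), "extrinsics" (4x4, takes a point from camera to world coordinates). Camera axes: x right, y up, looking along -z (the intrinsics and any distortion apply to the point x, -y, -z); pixel columns grow to the right and rows downward; lengths in m; the calibration is good to about 2 mm. A picture is of the moment at which its call begins. There is no depth.
- bot.hand_in(): hands the job in, once; it reports no verdict.
Trained networks look in the newest picture that a camera, given by its name, has taken for a name from the list of things; names that differ only in an ending like _2 or _b are one class to them, and where a whole thing is asked for, a point or a joint stands for the part that bears it (a point fixed in the world has none). Each returns a list of dicts, best first, with "conf" (0 to 1); they miss things now and then, are a little off and sometimes report something else, mostly with a low value. They report only what shows in the picture. A call takes as long as a camera call. They do not tell look-alikes from the thing itself.
- bot.recognise(thing, camera): "location" ([column, row] as shares, 0 to 1, of the picture: columns of its width, rows of its height, amid what is visible of it).
- bot.place_of(thing, camera): "location" ([column, row] as shares, 0 to 1, of the picture: columns of its width, rows of its height: a listed point, or the origin of a listed thing).
The state is a dict: "t": time; "q": joint angles; "joint_vel": joint speeds; "joint_torque": joint torques, N m; "eef_pos": TCP position; "tool_rot": TCP orientation; "contact_force": force on the tool from outside, world axes, zero at the start; "torque": the same for the moment, N m; "gripper_width": opening from 0.0 (shut) to 1.0 (fully open).
Only numpy, scipy, OpenCV 4.12 (cv2) and the standard library are available. Lean on these libraries where they do the work, as an engineer would, in place of code of your own. Each camera call takes 0.05 s, during which the arm holds its last target.

## Task

The aluminium hinge bracket on the bench is to be drilled at an angle: stand it in the tilted machine vise, its base flat on the sloping bed between the jaws, near the middle of their width, with the upright lug in line with the screw. Then crank the handle clockwise until the moving jaw clamps the bracket firmly against the fixed jaw, and let go. Leave the other things on the bench where they are.

Things in the scene. Friction and masses are not known exactly. Their poses are not given: they have to be found in the camera images.
- bracket_center (a point): Aluminium hinge bracket, 0.29 kg, loose on the bench. Base 64 (its x) x 56 (y) x 18 mm thick; on it an upright round-topped lug, a flat plate 14 mm thick (y), 50 mm wide (x), with a bore across it. Total height 80 mm; this point is on its axis 40 mm above the underside, z up. Pinch it across the lug, 45 to 65 mm up; the tool may lean in the lug's plane. A half turn makes no difference.
- vise: Grey angle vise on a hinged base bolted to a 300 x 180 mm plywood board; fixed. Its bed is inclined 35 degrees: the end with the crank is raised and roughly faces the robot, the fixed jaw is at the low far end. Origin on the bench under the vise; x points level from the crank end to the fixed jaw, z up.
- fixed_jaw: Fixed jaw. Origin on the bed (z = 0) at the foot of the jaw's face, mid-width. x points down the slope along the screw, from the crank to this jaw; z square off the bed; y along the jaws. Jaws are 100 mm wide and 34 mm high off the bed; this one reaches from x = 0 to +34 mm. Clamped, the bracket lies between x = -64 and 0 mm with its own x axis along this one (either way).
- moving_jaw: Moving jaw, 100 mm wide, 34 mm high, slides on the bed, driven by the screw. Axes as the fixed jaw; origin on the bed at the foot of its gripping face, mid-width, so the jaw opening is the distance between the two origins (71 to 80 mm at the start). It reaches 57 mm back from its face.
- hub (a point): Centre of the crank's hub on the screw's axis, 195 mm up the slope from the fixed jaw's face, 21 mm off the bed. x runs along the screw's axis, down the slope into the vise; z points from the hub to the handle and turns with the crank. The crank arm is 12 mm thick and 20 mm wide, 65 mm from axis to axis.
- knob_center (a point): Mid-length of the crank's black handle: a round grip 24 mm in diameter, 52 mm long, standing out from the end of the crank arm parallel to the screw's axis, away from the vise (its axis rises 35 degrees towards the robot), spinning freely on its pin. It lies 34 mm out from the hub (hub's -x) and 65 mm off the screw's axis.
- crank (a joint): Crank angle, rad; grows clockwise seen from the handle end, which closes the jaw by 8 mm a turn (0 to 7 rad at the start; opening = 80 mm - 1.273 mm per rad). Drags with about 0.25 N m (4 N at the handle), stays where it is left. Once the jaw bears on the work the effort climbs, to about 15 N a quarter turn on; an eighth to a quarter turn past contact is firm, and springs back a little when let go.
- tape_roll: Roll of blue masking tape lying flat, 110 mm across, 36 mm high; bystander. Origin at the centre of its underside.
- pliers: Pliers with blue handles, 190 mm long, lying in front of the vise; bystander.
- screwdriver: Screwdriver lying to the right of the vise; bystander.
- mallet: Yellow-handled hammer lying at the left; bystander.
- drill: Cordless drill, 230 mm tall, standing on its battery at the right, chuck towards the robot; bystander.
- fastener_jar: Jar of copper-coloured fasteners, 95 mm across, 138 mm high, at the right; bystander.
Not all that is in view belongs to the job. Of the things that look like the part that bears bracket_center, the middle-sized one is meant.

How it is judged:
On the way:
1. the bracket sits flat on the bed between the open jaws, its lug in line with the screw (z of bracket_center in the frame of fixed_jaw between 0.034 and 0.046 m and x of bracket_center in the frame of fixed_jaw below -0.022 m and x of bracket_center in the frame of moving_jaw above 0.022 m and y of bracket_center in the frame of fixed_jaw between -0.025 and 0.025 m and angle between the z axis of bracket_center and the z axis of fixed_jaw, either way round below 0.15 rad and angle between the x axis of bracket_center and the x axis of fixed_jaw, either way round below 0.25 rad), for 0.2 s.
At the end, for the whole second after the job is handed in: The bracket is at rest with its base flat on the sloping bed (centre within 4 mm of 40 mm off the bed, upright axis within 0.08 rad of square to the bed), lug in line with the screw within 0.1 rad, within 22 mm of the middle of the jaws' width, and both jaws press on it with more than 40 N (contact force between each of moving_jaw, fixed_jaw and bracket above 40 N and z of bracket_center in the frame of fixed_jaw between 0.036 and 0.044 m and y of bracket_center in the frame of fixed_jaw between -0.022 and 0.022 m and angle between the z axis of bracket_center and the z axis of fixed_jaw, either way round below 0.08 rad and angle between the x axis of bracket_center and the x axis of fixed_jaw, either way round below 0.1 rad and linear speed of bracket below 0.01 m/s); the robot touches nothing.
It fails at once if a bystander is pushed more than 40 mm from its place (distance of any of tape_roll, pliers, screwdriver, mallet, drill, fastener_jar from where it was at the start of the episode above 0.04 m).
It also fails if it takes over 67 s, if anything falls off the work surface, if the arm or the gripper's body presses on something with over 40 N, if the wrist force passes 120 N, or if a joint passes its speed limit or range.

## Working session

There is one attempt and no reset: what is moved stays moved. The work goes in short steps, Python scripts to look and compute and a tool call to move; the robot and the scene stay as the last step left them, time stands still between calls to the robot, and variables do not carry over. Pictures are saved under pics/ and viewed, and the job is handed in when it is done.

Besides the shell and the picture viewer there is one more tool, called in YAML: its name, and indented under it one key for each argument. step_arm: Moves the arm, as the interface text tells. Its arguments: {"type":"object","properties":{"increments":{"type":"array","items":{"type":"array","items":{"type":"number"}}},"force":{"type":"number"}},"required":["increments"]}

```bash
ls; mkdir -p pics
cat > h.py <<'E'
import numpy as np, cv2
from station import bot
from scipy.spatial.transform import Rotation as R
def grab(n):
    c=bot.read_camera(n); return c
def save(c,f): cv2.imwrite('pics/'+f,c['color'][:,:,::-1])
def proj(c,P):
    E=np.array(c['extrinsics']);P=np.atleast_2d(P)
    p=(P-E[:3,3])@E[:3,:3]; p=p*[1,-1,-1]
    return cv2.projectPoints(p,np.zeros(3),np.zeros(3),np.array(c['intrinsics'],float),np.array(c['D'],float))[0][:,0]
def ray(c,uv):
    E=np.array(c['extrinsics'])
    q=cv2.undistortPoints(np.array([[uv]],float),np.array(c['intrinsics'],float),np.array(c['D'],float))[0,0]
    d=E[:3,:3]@np.array([q[0],-q[1],-1]); return E[:3,3],d/np.linalg.norm(d)
def atz(c,uv,z):
    o,d=ray(c,uv); return o+d*(z-o[2])/d[2]
def tri(rs):
    A=0;b=0
    for o,d in rs:
        M=np.eye(3)-np.outer(d,d);A=A+M;b=b+M@o
    p=np.linalg.solve(A,b)
    return p,[np.linalg.norm(np.cross(p-o,d)) for o,d in rs]
E
python3 - <<'E'
from h import *
for n in ['scene','top']:
    c=grab(n);save(c,n+'0.png')
    print(n,np.round(c['extrinsics'],3).tolist(),np.round(c['intrinsics'],1).tolist(),c['D'])
    for t in ['bracket_center','fixed_jaw','moving_jaw','hub','knob_center','vise','crank','pliers']:
        for d in bot.place_of(t,n)[:4]: print(t,np.round(np.array(d['location'])*[640,400],1),round(d['conf'],2),{k:v for k,v in d.items() if k not in('location','conf')})
print(bot.get_obs())
E
```

```text
pics
scene [[0.492, -0.473, 0.731, 1.743], [0.87, 0.289, -0.398, -0.705], [-0.023, 0.832, 0.554, 1.105], [0.0, 0.0, 0.0, 1.0]] [[507.4, 0.0, 321.4], [0.0, 507.4, 196.8], [0.0, 0.0, 1.0]] [0.01380098 0.         0.         0.         0.        ]
bracket_center [308.3 265.4] 0.95 {}
bracket_center [260.5 259.3] 0.65 {}
bracket_center [233.1 276.4] 0.65 {}
moving_jaw [348.7 222.2] 0.72 {}
vise [345.4 247. ] 0.62 {}Traceback (most recent call last):
  File "<stdin>", line 6, in <module>
ValueError: it knows: bracket_center, drill, fastener_jar, fixed_jaw, hub, knob_center, mallet, moving_jaw, pliers, screwdriver, tape_roll, vise
```

Run:
```python
from h import *
for n in ['scene','top']:
    c=grab(n);save(c,n+'0.png')
    print(n,np.round(c['extrinsics'],3).tolist(),np.round(c['intrinsics'],1).tolist(),c['D'])
    for t in ['bracket_center','fixed_jaw','moving_jaw','hub','knob_center','vise','pliers','tape_roll','mallet','screwdriver','drill','fastener_jar']:
        for d in bot.place_of(t,n)[:4]: 
            u=np.array(d['location'])*[640,400];print(t,np.round(u,1),round(d['conf'],2),np.round(atz(c,u,0.04),3))
print(bot.get_obs())
```

```text
scene [[0.492, -0.473, 0.731, 1.743], [0.87, 0.289, -0.398, -0.705], [-0.023, 0.832, 0.554, 1.105], [0.0, 0.0, 0.0, 1.0]] [[507.4, 0.0, 321.4], [0.0, 507.4, 196.8], [0.0, 0.0, 1.0]] [0.01380098 0.         0.         0.         0.        ]
bracket_center [306.  265.2] 0.82 [ 0.65  -0.172  0.04 ]
bracket_center [258.7 257.5] 0.8 [ 0.538 -0.286  0.04 ]
bracket_center [231.7 278.8] 0.64 [ 0.588 -0.397  0.04 ]
fixed_jaw [359.6 238.2] 0.64 [0.622 0.047 0.04 ]
moving_jaw [347.9 223.1] 0.77 [0.53  0.058 0.04 ]
hub [332.6 188. ] 0.7 [0.305 0.128 0.04 ]
knob_center [330.8 172.1] 0.48 [0.198 0.183 0.04 ]
vise [344.9 251.7] 0.63 [ 0.657 -0.033  0.04 ]
pliers [333.8 209.1] 0.68 [0.43 0.06 0.04]
pliers [331. 169.] 0.27 [0.177 0.196 0.04 ]
pliers [451.6 203.6] 0.26 [0.625 0.447 0.04 ]
tape_roll [405.3 215.6] 0.78 [0.598 0.257 0.04 ]
mallet [452.1 206. ] 0.72 [0.638 0.438 0.04 ]
screwdriver [256.  301.4] 0.55 [ 0.714 -0.371  0.04 ]
drill [182.5 300.8] 0.63 [ 0.602 -0.555  0.04 ]
fastener_jar [167.  269.1] 0.81 [ 0.44  -0.557  0.04 ]
top [[-0.018, 0.986, -0.168, 0.295], [-1.0, -0.02, -0.008, -0.035],
[... 1092 characters left out ...]
t': 1.65, 'q': array([ 1.17889681,  0.47698054,  0.02238219,  1.55542252, -0.01146661,
        1.10930983, -0.08308987]), 'joint_vel': array([-0.00125403, -0.00122305,  0.0013322 ,  0.00038897,  0.00023539,
       -0.0014809 , -0.00101171]), 'joint_torque': array([ 6.13351986e-04, -5.96315682e+01,  1.60669863e+00, -2.81537855e+01,
        1.24975949e-02,  1.71463485e-03,  1.22480424e-05]), 'eef_pos': array([ 0.18901071, -0.64799957,  0.2313111 ]), 'tool_rot': array([ 4.86395000e-06,  9.89947734e-01,  1.41433671e-01, -2.91701714e-06]), 'contact_force': array([-0.08995569, -0.86663825, -0.37811976]), 'torque': array([-0.02765876, -0.00648563,  0.00853353]), 'gripper_width': 1.0059592920798412}
```

View pics/scene0.png

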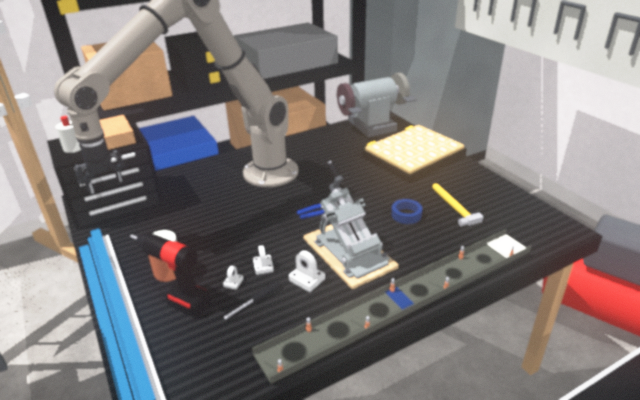

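View pics/top0.png

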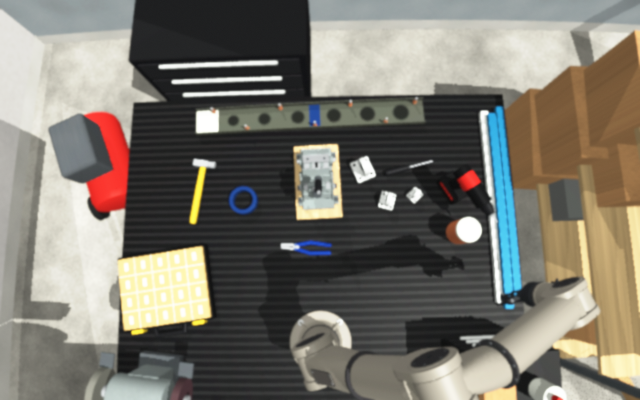

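Run:
```python
from h import *
a=cv2.imread('pics/scene0.png');b=cv2.imread('pics/top0.png')
cv2.imwrite('pics/s_b.png',cv2.resize(a[225:305,215:335],None,fx=6,fy=6,interpolation=3))
cv2.imwrite('pics/s_v.png',cv2.resize(a[155:285,295:405],None,fx=4.5,fy=4.5,interpolation=3))
cv2.imwrite('pics/t.png',cv2.resize(b[135:225,280:430],None,fx=5.3,fy=5.3,interpolation=3))
```

```text
(no output)
```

View pics/s_b.png

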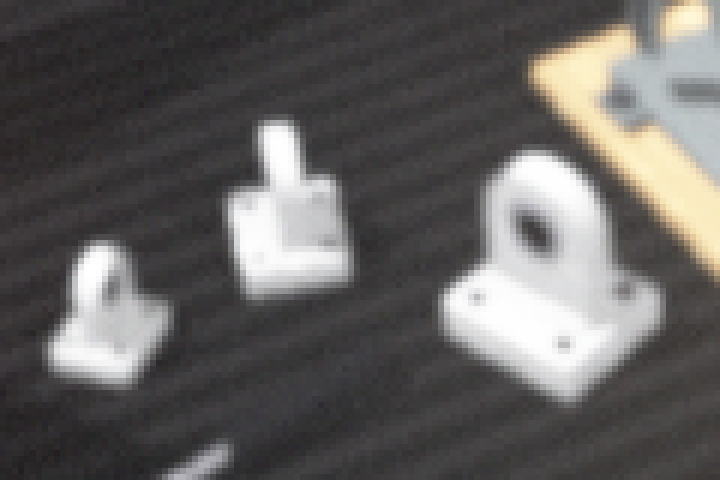

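View pics/s_v.png

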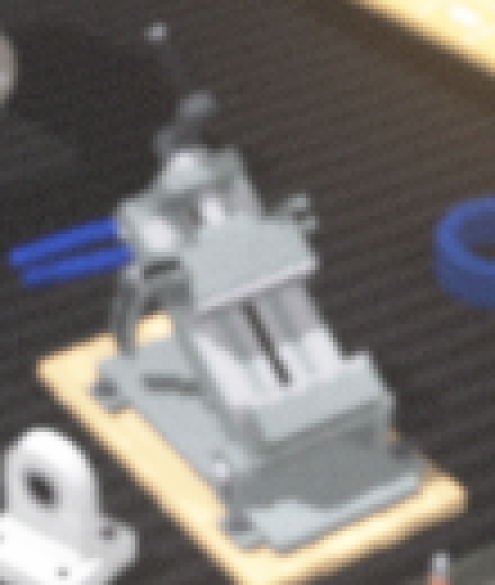

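View pics/t.png

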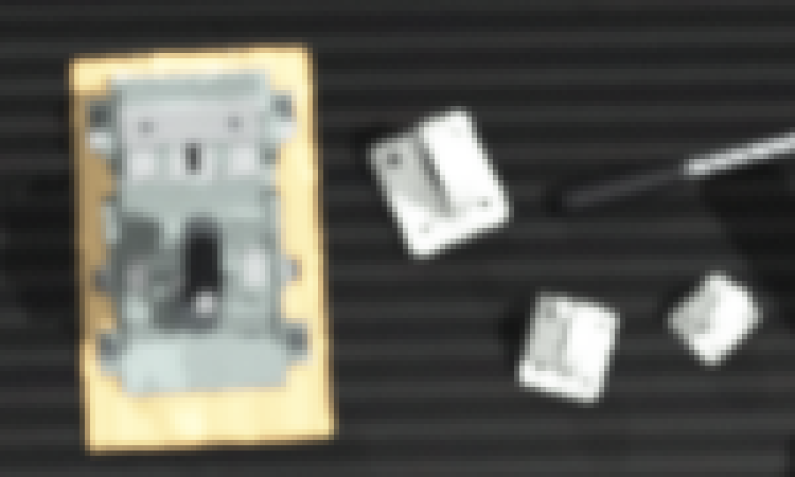

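Run:
```python
from h import *
import pickle
D={};C={}
for k in range(4):
  for n in ['scene','top']:
    c=grab(n);C[n]=c
    for t in ['bracket_center','fixed_jaw','moving_jaw','hub','knob_center']:
        for d in bot.place_of(t,n):
            D.setdefault((t,n),[]).append(np.r_[np.array(d['location'])*[640,400],d['conf']])
pickle.dump((D,C),open('d.pkl','wb'))
for k in D: print(k,[np.round(v,1).tolist() for v in D[k] if v[2]>.3])
def near(t,n,g,r=10):
    v=np.array([x[:2] for x in D[(t,n)] if np.hypot(*(x[:2]-g))<r]);return np.median(v,0)
for t,a,b in [('bracket_center',(259,258),(390.6,199)),('fixed_jaw',(359.6,238),(316,165.6)),('moving_jaw',(348,223),(314,174)),('hub',(333,188),(317,197)),('knob_center',(331,172),(316,186)),('knob_center',(331,172),(317,195))]:
    try: print(t,tri([ray(C['scene'],near(t,'scene',a)),ray(C['top'],near(t,'top',b,6))]))
    except Exception as e: print(t,e)
```

```text
('bracket_center', 'scene') [[308.0, 266.3, 0.9], [232.2, 277.3, 0.8], [261.6, 256.7, 0.5], [231.8, 279.9, 0.7], [260.9, 257.4, 0.6], [307.5, 264.1, 0.6], [306.5, 261.3, 1.0], [261.3, 258.1, 0.9], [231.5, 274.2, 0.5], [351.5, 224.1, 0.5], [229.8, 277.0, 0.7], [262.7, 261.9, 0.6], [305.6, 264.1, 0.6]]
('fixed_jaw', 'scene') [[357.9, 242.4, 0.6], [357.4, 240.7, 0.6], [360.4, 238.6, 0.6], [358.5, 241.3, 0.8], [262.9, 258.0, 0.5]]
('moving_jaw', 'scene') [[349.5, 222.1, 0.7], [350.3, 220.2, 0.8], [360.5, 240.8, 0.6], [348.8, 223.9, 0.7], [349.2, 220.4, 0.7], [357.2, 241.1, 0.7]]
('hub', 'scene') [[332.4, 187.4, 0.8], [332.8, 207.2, 0.4], [334.2, 189.0, 0.7], [336.1, 187.4, 0.8], [333.3, 185.4, 0.8]]
('knob_center', 'scene') [[332.6, 171.6, 0.4], [333.7, 168.9, 0.5], [332.1, 169.5, 0.5], [333.8, 169.3, 0.6]]
('bracket_center', 'top') [[359.3, 168.5, 0.9], [417.4, 191.2, 0.7], [387.5, 199.0, 0.6], [358.8, 168.6, 1.0], [416.6, 194.3, 0.7], [390.9, 198.0, 0.6], [315.8, 164.6, 0.4], [360.6, 166.4, 0.8], [389.9, 198.6, 0.5], [414.3, 190.6, 0.5], [358.6, 167.6, 0.8], [388.7, 199.6, 0.6], [414.1
[... 777 characters left out ...]
46)])
moving_jaw (array([0.62786948, 0.00367854, 0.13097587]), [np.float64(0.0015987243516117134), np.float64(0.0015987243516116525)])
hub (array([ 0.53555032, -0.00787636,  0.21296437]), [np.float64(0.005985036439631203), np.float64(0.005985036439631114)])
knob_center (array([ 0.54929786, -0.0097997 ,  0.28945235]), [np.float64(0.0005849683386304527), np.float64(0.0005849683386305141)])
knob_center OpenCV(4.12.0) /io/opencv/modules/calib3d/src/undistort.dispatch.cpp:538: error: (-215:Assertion failed) npoints >= 0 && src.isContinuous() && (depth == CV_32F || depth == CV_64F) in function 'undistortPoints'
  return _methods._mean(a, axis=axis, dtype=dtype,
  ret = ret.dtype.type(ret / rcount)
```

```bash
cat > m.py <<'E'
from h import *
import pickle
from scipy.optimize import least_squares
S=np.deg2rad(35)
def frames(p):
    fx,fy,fz,yaw,op,ph=p
    Rj=R.from_euler('z',yaw).as_matrix()@R.from_euler('y',S).as_matrix()
    return np.array([fx,fy,fz]),Rj
def pts(p):
    F,Rj=frames(p);op,ph=p[4],p[5]
    # ph: rotation about +x' of hub z from slope z (clockwise seen from handle end looking along +x)
    T=lambda v:F+Rj@np.array(v)
    rad=np.array([0,-np.sin(ph),np.cos(ph)])
    hub=np.array([-.195,0,.021])
    return dict(fixed_jaw=F,moving_jaw=T([-op,0,0]),hub=T(hub),knob_center=T(hub+[-.034,0,0]+.065*rad))
def box(x0,x1,y0,y1,z0,z1):
    v=np.array([[x,y,z] for x in(x0,x1) for y in(y0,y1) for z in(z0,z1)])
    e=[(a,b) for a in range(8) for b in range(a+1,8) if bin(a^b).count('1')==1]
    return [(v[a],v[b]) for a,b in e]
def viselines(p):
    F,Rj=frames(p);op,ph=p[4],p[5]
    L=box(0,.034,-.05,.05,0,.034)+box(-op-.057,-op,-.05,.05,0,.034)
    rad=np.array([0,-np.sin(ph),np.cos(ph)]);hub=np.array([-.195,0,.021])
    L+=[(hub,hub+.065*rad),(hub+.065*rad-[.008,0,0],hub+.065*rad-[.06,0,0])]
    return [(F+Rj@a,F+Rj@b) for a,b in L]
def brlines(c,yaw,z0=0.,Rm=None):
    L=box(-.032,.032,-.028,.028,-.04,-.022)+box(-.025,.025,-.007,.007,-.022,.015)
    t=np.linspace(0,np.pi,9);a=[np.array([.025*np.cos(s),0,.015+.025*np.sin(s)]) for s in t]
    for y in(-.007,.007): L+=[(a[i]+[0,y,0],a[i+1]+[0,y,0]) for i in range(8)]
    Rm=R.from_euler('z',yaw).as_matrix() if Rm is None else Rm
    return [(c+Rm@a,c+Rm@b) for a,b in L]
def draw(c,L,f,crop,s,col=(0,0,255)):
    u0,v0,u1,v1=crop
    im=cv2.resize(c['color'][v0:v1,u0:u1,::-1],None,fx=s,fy=s,interpolation=3)
    for a,b in L:
        q=(proj(c,[a,b])-[u0,v0]+.5)*s
        cv2.line(im,*[tuple(int(x) for x in w) for w in q],col,1,cv2.LINE_AA)
    cv2.imwrite('pics/'+f,im)
E
python3 - <<'E'
from m import *
D,C=pickle.load(open('d.pkl','rb'))
G={('fixed_jaw','scene'):(359,240),('fixed_jaw','top'):(315,164),('moving_jaw','scene'):(349,222),('moving_jaw','top'):(315,173),('hub','scene'):(333,188),('hub','top'):(320,194.5),('knob_center','scene'):(333,170),('knob_center','top'):(318,185)}
M={}
for k,g in G.items():
    M[k]=np.median([x[:2] for x in D[k] if np.hypot(*(x[:2]-g))<7],0)
def res(p):
    P=pts(p);r=[proj(C[n],P[t])[0]-m for (t,n),m in M.items()]
    return np.r_[np.ravel(r),(p[4]-.0755)/.0025*.5, p[3]/.1*.3]
s=least_squares(res,[.68,.005,.083,0,.075,0],loss='soft_l1')
print(np.round(s.x,4),np.round(s.fun,1))
for k,v in pts(s.x).items():print(k,np.round(v,3))
np.save('p.npy',s.x)
L=viselines(s.x)
draw(C['scene'],L,'ov_s.png',(295,155,405,285),4.5)
draw(C['top'],L,'ov_t.png',(285,135,355,225),6)
B=brlines(np.array([.5415,-.282,.04]),np.deg2rad(-12))
draw(C['scene'],B,'ob_s.png',(215,225,335,305),6)
draw(C['top'],B,'ob_t.png',(370,180,410,220),12)
E
```

```text
[0.6839 0.0077 0.086  0.0888 0.0725 0.0692] [ 1.9  0.   0.1 -1.5 -0.4  0.4  0.8  1.2 -1.  -0.3 -2.3 -1.2 -0.1  0.
 -0.   1.  -0.6  0.3]
fixed_jaw [0.684 0.008 0.086]
moving_jaw [0.625 0.002 0.128]
hub [ 0.537 -0.005  0.215]
knob_center [ 0.546 -0.009  0.288]
```

View pics/ov_s.png

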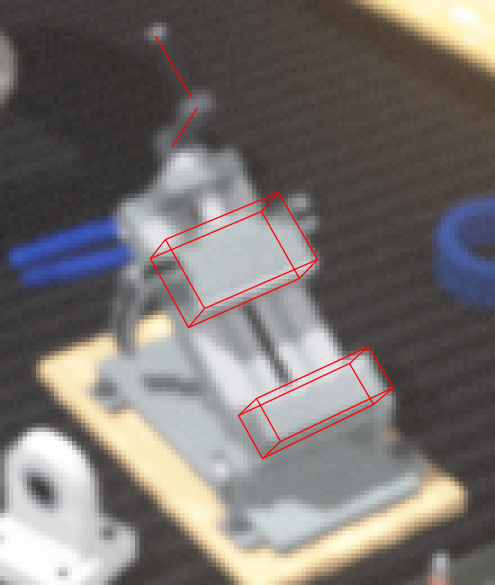

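View pics/ov_t.png

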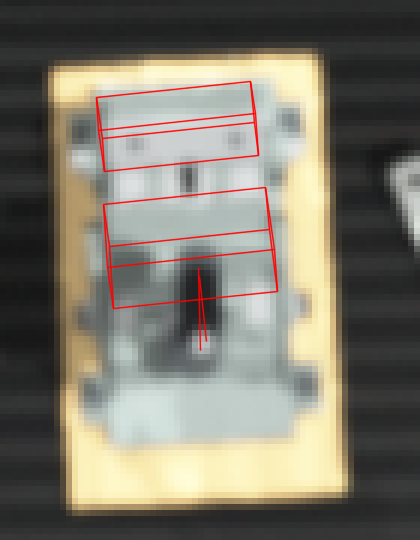

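View pics/ob_s.png

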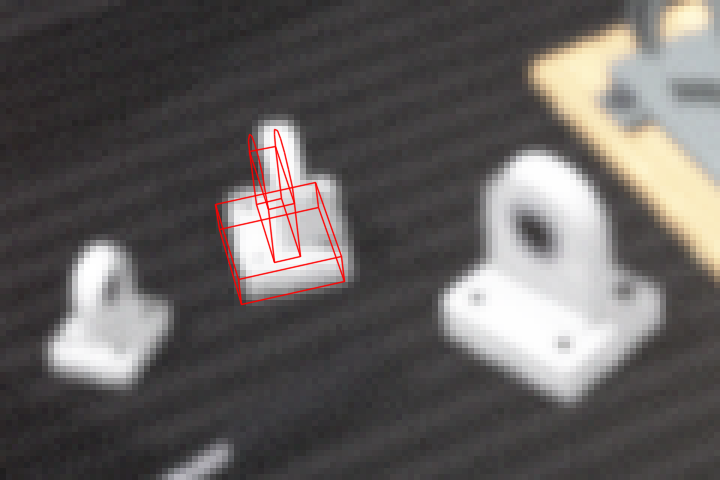

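View pics/ob_t.png

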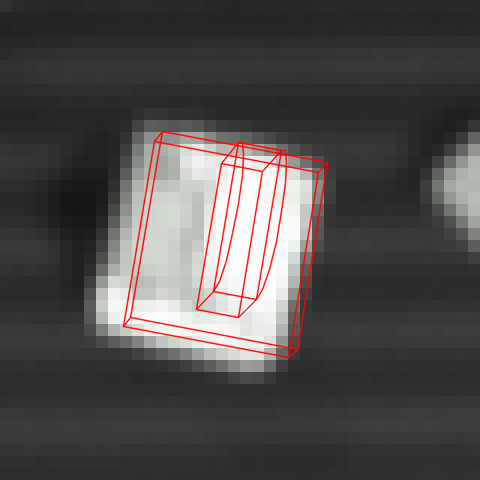

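Run:
```python
from m import *
D,C=pickle.load(open('d.pkl','rb'))
p=np.load('p.npy');p[3]=.04
np.save('p1.npy',p)
F,Rj=frames(p)
c=C['top']
b=[atz(c,np.array(u)/6+[285,135]-.5,.015) for u in [(50,68),(70,512),(325,52),(350,492)]]
b=np.array(b);print(np.round(b,3),b.mean(0))
print('yaw',[np.arctan2(*(b[i]-b[j])[[1,0]]) for i,j in((0,1),(2,3))],np.arctan2(*((b[0]-b[2])[[0,1]]*[-1,1])))
for n,(o,s) in {'scene':((295,155),4.5),'top':((285,135),6)}.items():
    for nm,v in [(f'{j}{x}{"LR"[y]}{"bt"[z]}',np.array([ (0,.034)[x] if j=='F' else -p[4]-(.057,0)[x],(.05,-.05)[y],.034*z])) for j in 'FM' for x in(0,1) for y in(0,1) for z in(0,1)]:
        print(n,nm,np.round((proj(C[n],F+Rj@v)[0]-o+.5)*s).astype(int))
im=cv2.resize(C['scene']['color'][195:265,325:390,::-1],None,fx=8.5,fy=8.5,interpolation=3);cv2.imwrite('pics/z1.png',im)
im=cv2.resize(C['top']['color'][143:203,290:342,::-1],None,fx=10,fy=10,interpolation=3);cv2.imwrite('pics/z2.png',im)
```

```text
[[ 0.773  0.099  0.015]
 [ 0.468  0.087  0.015]
 [ 0.78  -0.089  0.015]
 [ 0.477 -0.098  0.015]] [ 6.24483442e-01 -3.41406494e-04  1.50000000e-02]
yaw [np.float64(0.039253707358893004), np.float64(0.029351056781231812)] 0.03831812079285123
scene F0Lb [352 365]
scene F0Lt [370 349]
scene F0Rb [237 414]
scene F0Rt [253 398]
scene F1Lb [374 407]
scene F1Lt [393 391]
scene F1Rb [259 457]
scene F1Rt [276 441]
scene M0Lb [269 211]
scene M0Lt [285 192]
scene M0Rb [154 255]
scene M0Rt [168 236]
scene M1Lb [305 278]
scene M1Lt [322 260]
scene M1Rb [190 324]
scene M1Rt [205 306]
top F0Lb [104 168]
top F0Lt [100 127]
top F0Rb [259 159]
top F0Rt [257 117]
top F1Lb [104 135]
top F1Lt [100  94]
top F1Rb [257 126]
top F1Rt [255  85]
top M0Lb [104 306]
top M0Lt [100 264]
top M0Rb [270 296]
top M0Rt [268 254]
top M1Lb [104 243]
top M1Lt [100 201]
top M1Rb [265 233]
top M1Rt [263 192]
```

View pics/z1.png

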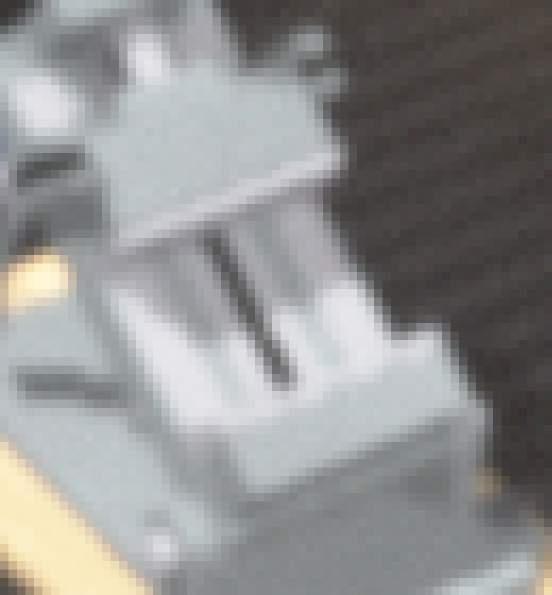

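View pics/z2.png

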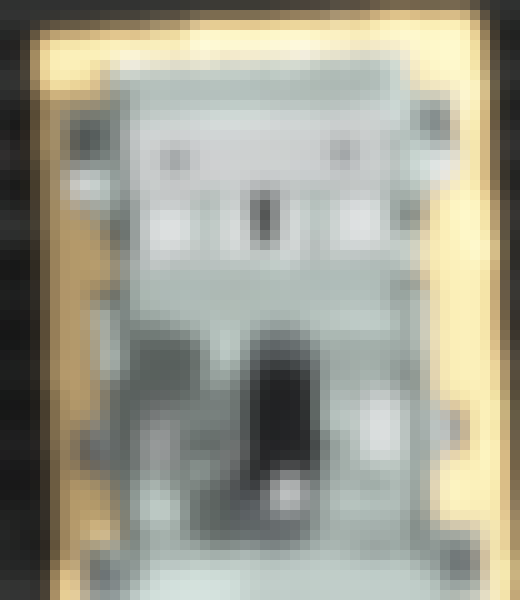

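```bash
cat > fit.py <<'E'
from m import *
D,C=pickle.load(open('d.pkl','rb'))
G={('fixed_jaw','scene'):(359,240),('fixed_jaw','top'):(315,164),('moving_jaw','scene'):(349,222),('moving_jaw','top'):(315,173),('hub','scene'):(333,188),('hub','top'):(320,194.5),('knob_center','scene'):(333,170),('knob_center','top'):(318,185)}
M={k:np.median([x[:2] for x in D[k] if np.hypot(*(x[:2]-g))<7],0) for k,g in G.items()}
V={'F0Lt':(0,.05,.034),'F0Rt':(0,-.05,.034),'F1Lt':(.034,.05,.034),'F1Rt':(.034,-.05,.034),'F0Lb':(0,.05,0),'F0Rb':(0,-.05,0),'M1Lt':(None,.05,.034),'M1Rt':(None,-.05,.034)}
P1={'F0Lt':(440,330),'F1Lt':(488,408),'F1Rt':(245,490),'F0Rt':(212,430),'M1Lt':(342,154),'M1Rt':(108,244)}
P2={'F1Lt':(113,66),'F1Rt':(400,58),'F0Lt':(120,118),'F0Rt':(400,112),'F0Lb':(125,193),'F0Rb':(400,187),'M1Lt':(125,267),'M1Rt':(405,262)}
def res(p,full=False):
    P=pts(p);F,Rj=frames(p)
    r=[(proj(C[n],P[t])[0]-m)*.7 for (t,n),m in M.items()]
    for n,PP,o,s in(('scene',P1,(325,195),8.5),('top',P2,(290,143),10)):
        for k,u in PP.items():
            v=np.array([-p[4] if V[k][0] is None else V[k][0],V[k][1],V[k][2]])
            r.append(proj(C[n],F+Rj@v)[0]-(np.array(u)/s+o-.5))
    if full: return np.array(r)
    return np.r_[np.ravel(r),(p[4]-.0755)/.0025*.5,(p[3]-.036)/.008,(p[1]-.002)/.004]
s=least_squares(res,np.load('p1.npy'),loss='soft_l1')
print(np.round(s.x,4));print(np.round(res(s.x,True),1).tolist())
for k,v in pts(s.x).items():print(k,np.round(v,3))
np.save('p2.npy',s.x)
L=viselines(s.x)
draw(C['scene'],L,'ov_s2.png',(295,155,405,285),4.5)
draw(C['top'],L,'ov_t2.png',(285,135,355,225),6)
# bracket fit by corners (scene base corners & top base corners)
Q1={(-1,1,-.022):None}
E
python3 fit.py
```

```text
[0.6852 0.0028 0.0845 0.0342 0.076  0.1065]
[[0.6, 0.8], [1.0, -1.3], [-0.8, 0.1], [0.9, 1.1], [-0.0, -0.1], [-2.2, -0.9], [0.1, 0.4], [-0.1, 0.7], [-0.6, -0.3], [-1.2, -0.0], [1.3, 1.5], [0.1, -1.2], [-0.1, -0.2], [1.3, -0.7], [1.7, 0.7], [-1.2, 0.1], [1.0, 1.0], [-0.8, 0.2], [1.1, 0.4], [-0.6, -0.4], [0.4, -0.9], [-0.4, -1.8]]
fixed_jaw [0.685 0.003 0.085]
moving_jaw [0.623 0.001 0.128]
hub [ 0.538 -0.002  0.214]
knob_center [ 0.547 -0.009  0.286]
```

```bash
sleep 1; python3 -c "
import cv2,numpy as np
a=cv2.imread('pics/ov_s2.png');b=cv2.imread('pics/ov_t2.png')
a=cv2.resize(a,None,fx=540/a.shape[0],fy=540/a.shape[0]);cv2.imwrite('pics/c2.png',np.hstack([a[:,:380],b[:540]]))"
```

```text
(no output)
```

View pics/c2.png

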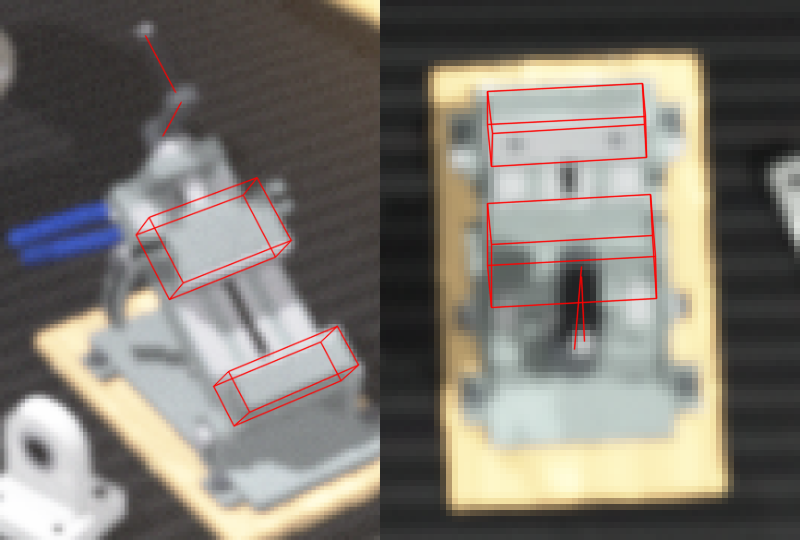

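```bash
cat > fitb.py <<'E'
from m import *
D,C=pickle.load(open('d.pkl','rb'))
P1=[((-.032,-.028,-.022),(228,197)),((.032,-.028,-.022),(243,270)),((.032,.028,-.022),(349,258)),((-.032,.028,-.022),(333,181)),((.032,-.028,-.04),(251,297)),((.032,.028,-.04),(353,283))]
P2=[((.032,.028,-.022),(140,118)),((.032,-.028,-.022),(325,152)),((-.032,-.028,-.022),(263,370)),((-.032,.028,-.022),(94,316))]
def res(p):
    c=np.array([p[0],p[1],.04]);Rm=R.from_euler('z',p[2]).as_matrix();r=[]
    for n,P,o,s in(('scene',P1,(215,225),6),('top',P2,(370,180),12)):
        for v,u in P: r.append(proj(C[n],c+Rm@np.array(v))[0]-(np.array(u)/s+o-.5))
    return np.ravel(r)
s=least_squares(res,[.54,-.28,-.2],loss='soft_l1');print(s.x,np.rad2deg(s.x[2]),np.round(s.fun,1))
B=brlines(np.array([s.x[0],s.x[1],.04]),s.x[2])
draw(C['scene'],B,'ob_s2.png',(245,235,285,285),10)
draw(C['top'],B,'ob_t2.png',(370,180,410,220),12)
a=cv2.imread('pics/ob_s2.png')[:480];cv2.imwrite('pics/c3.png',np.hstack([a,cv2.imread('pics/ob_t2.png')]))
E
python3 fitb.py
```

```text
[ 0.54169649 -0.27484982 -0.29386952] -16.837483152908963 [ 0.7 -0.1  0.4  0.5  0.1 -0.4  0.1 -0.1 -0.4  0.2 -0.1 -0.4  0.9  0.7
 -1.   1.6  0.3 -1.3  0.7 -0.6]
```

View pics/c3.png

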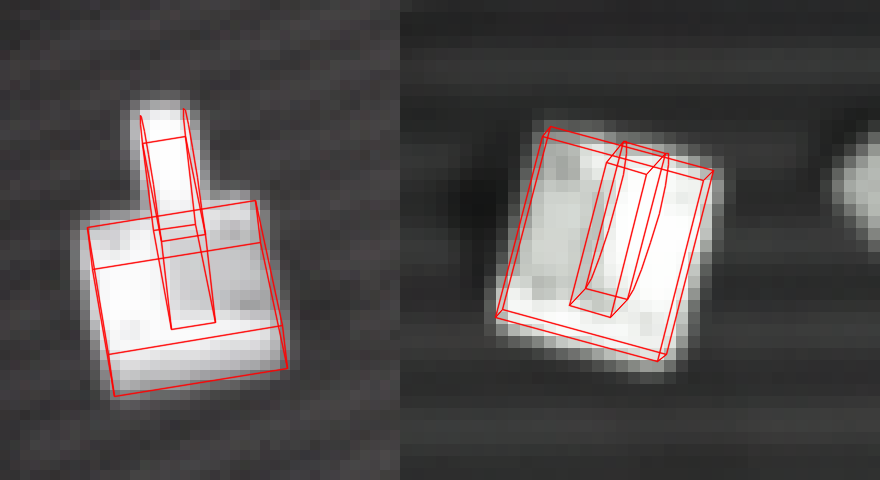

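```bash
cat > g.py <<'E'
from m import *
def q2r(q): return R.from_quat([q[1],q[2],q[3],q[0]])
def inc(pos,Rt,cur=None):
    o=bot.get_obs() if cur is None else cur
    d=np.array(pos)-o['eef_pos'];r=(R.from_matrix(Rt)*q2r(o['tool_rot']).inv()).as_rotvec(degrees=True)
    return np.round(d,4).tolist(),np.round(r,1).tolist()
def st():
    o=bot.get_obs();print('t',round(o['t'],2),'pos',np.round(o['eef_pos'],4),'rot',np.round(q2r(o['tool_rot']).as_matrix()[:,1:].T,3).tolist(),'F',np.round(o['contact_force'],1),'w',round(o['gripper_width'],3),'q',np.round(o['q'],2));return o
def toolR(yaw,lean): # lean>0: hand toward robot
    return R.from_euler('z',yaw).as_matrix()@R.from_euler('y',-lean).as_matrix()@np.diag([1.,-1,-1])
bc=np.array([.5415,-.2752,.04]);byaw=-.285
E
python3 - <<'E'
from g import *
st()
Rg=toolR(byaw,S);g=bc+[0,0,.015];tcp=g+.019*Rg[:,2]
print(tcp,Rg[:,2])
for b in(.12,0): print(tcp-b*Rg[:,2],inc(tcp-b*Rg[:,2],Rg))
E
```

```text
t 4.05 pos [ 0.189  -0.648   0.2313] rot [[0.28, -0.96, -0.0], [-0.0, 0.0, -1.0]] F [0.  0.4 0.2] w 1.005 q [ 1.18  0.48  0.02  1.56 -0.01  1.11 -0.08]
[ 0.55195835 -0.27826404  0.03943611] [ 0.55043931 -0.16126529 -0.81915204]
[ 0.48590563 -0.25891221  0.13773436] ([0.2969, 0.3891, -0.0936], [-0.0, -35.5, -31.6])
[ 0.55195835 -0.27826404  0.03943611] ([0.363, 0.3697, -0.1918], [-0.0, -35.5, -31.6])
```

step_arm:
  increments:
    - [0.03,0.2,0.08,0,0,-16,-1]
    - [0.03,0.2,0.08,0,0,-16,-1]
    - [0.03,0.2,0.08,0,0,-16,-1]
    - [0.03,0.2,0.08,0,0,-16,-1]
    - [0.22,0.38,0.06,0,-35.5,-31.6,-1]
    - [0.22,0.38,0.06,0,-35.5,-31.6,-1]
    - [0.22,0.38,0.06,0,-35.5,-31.6,-1]
    - [0.25,0.39,0.03,0,-35.5,-31.6,-1]
    - [0.29,0.389,-0.03,0,-35.5,-31.6,-1]
    - [0.297,0.389,-0.06,0,-35.5,-31.6,-1]

```text
t: 4.88
eef_pos: [0.3811, -0.3297, 0.249]
tool_rot: [0.045, 0.943, -0.139, 0.3]
contact_force: [2.0, -0.4, -0.3]
gripper_width: 0.998
```

Run:
```python
from g import *
st()
Rg=toolR(byaw,S);g=bc+[0,0,.015];tcp=g+.019*Rg[:,2]
for b in(.12,.08,0): print(tcp-b*Rg[:,2],inc(tcp-b*Rg[:,2],Rg))
```

```text
t 4.88 pos [ 0.3811 -0.3297  0.249 ] rot [[-0.288, -0.958, 0.002], [0.554, -0.168, -0.816]] F [ 2.  -0.4 -0.3] w 0.998 q [ 0.89 -0.03 -0.13  2.32 -0.78  0.39 -0.44]
[ 0.48590563 -0.25891221  0.13773436] ([0.1048, 0.0708, -0.1113], [0.2, 0.3, 0.4])
[ 0.5079232  -0.26536282  0.10496827] ([0.1268, 0.0644, -0.1441], [0.2, 0.3, 0.4])
[ 0.55195835 -0.27826404  0.03943611] ([0.1708, 0.0515, -0.2096], [0.2, 0.3, 0.4])
```

step_arm:
  increments:
    - [0.07,0.07,-0.05,0.2,0.3,0.4,-1]
    - [0.105,0.071,-0.111,0.2,0.3,0.4,-1]
    - [0.105,0.071,-0.111,0.2,0.3,0.4,-1]
    - [0.105,0.071,-0.111,0.2,0.3,0.4,-1]
    - [0.105,0.071,-0.111,0.2,0.3,0.4,-1]
    - [0.105,0.071,-0.111,0.2,0.3,0.4,-1]
    - [0.105,0.071,-0.111,0.2,0.3,0.4,-1]

```text
t: 5.47
eef_pos: [0.49, -0.2633, 0.1566]
tool_rot: [0.035, 0.95, -0.13, 0.281]
contact_force: [1.2, 0.1, 0.5]
gripper_width: 1.001
```

Run:
```python
from g import *
st()
Rg=toolR(byaw,S);g=bc+[0,0,.015];tcp=g+.019*Rg[:,2]
for b in(.12,.08,0): print(tcp-b*Rg[:,2],inc(tcp-b*Rg[:,2],Rg))
ims=[]
for n,cr in(('scene',(205,195,305,295)),('top',(350,165,450,265))):
    c=grab(n);o=bot.get_obs()
    T=o['eef_pos'];Rt=q2r(o['tool_rot']).as_matrix()
    L=brlines(bc,byaw)+[(T,T-.1*Rt[:,2]),(T-.04*Rt[:,1],T+.04*Rt[:,1])]
    draw(c,L,'tmp.png',cr,5);ims.append(cv2.imread('pics/tmp.png'))
cv2.imwrite('pics/g1.png',np.hstack(ims)[:, :1000]);cv2.imwrite('pics/g1.png',cv2.resize(np.hstack(ims),(800,400)))
```

```text
t 5.47 pos [ 0.49   -0.2633  0.1566] rot [[-0.267, -0.964, -0.007], [0.525, -0.139, -0.84]] F [1.2 0.1 0.5] w 1.001 q [ 0.15  0.2   0.32  2.34 -1.37  0.17 -0.08]
[ 0.48590563 -0.25891221  0.13773436] ([-0.0041, 0.0044, -0.0188], [-1.0, -1.9, -0.9])
[ 0.5079232  -0.26536282  0.10496827] ([0.0179, -0.002, -0.0516], [-1.0, -1.9, -0.9])
[ 0.55195835 -0.27826404  0.03943611] ([0.0619, -0.0149, -0.1171], [-1.0, -1.9, -0.9])
```

View pics/g1.png

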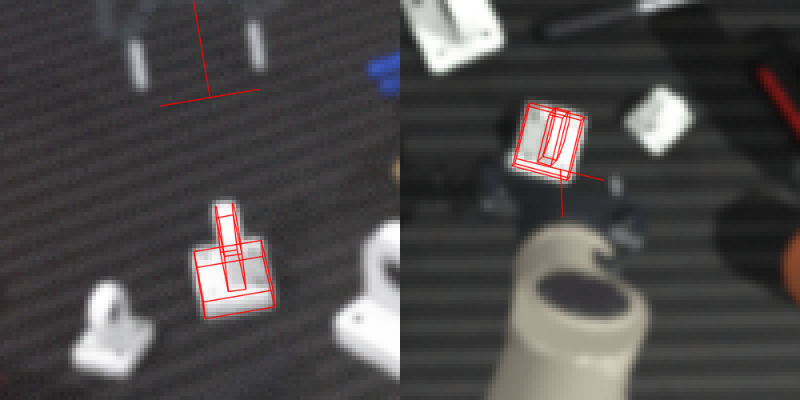

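```bash
cat >> g.py <<'E'
lean=np.deg2rad(17)
def grasp(b,lean=lean):
    Rg=toolR(byaw,lean);return bc+[0,0,.015]+(.019-b)*Rg[:,2],Rg
E
python3 - <<'E'
from g import *
for b in(.1,.06,0): print(grasp(b)[0],inc(*grasp(b)))
E
```

```text
[ 0.51877319 -0.2685416   0.13246069] ([0.0272, -0.0074, -0.0239], [3.8, 15.4, -1.0])
[ 0.52999631 -0.2718297   0.09420849] ([0.0384, -0.0106, -0.0621], [3.8, 15.4, -1.0])
[ 0.54683098 -0.27676185  0.03683021] ([0.0552, -0.0156, -0.1195], [3.8, 15.4, -1.0])
```

step_arm:
  increments:
    - [0.027,-0.007,-0.02,3.8,15.4,-1,-1]
    - [0.027,-0.007,-0.02,3.8,15.4,-1,-1]
    - [0.027,-0.007,-0.02,3.8,15.4,-1,-1]
    - [0.027,-0.007,-0.02,3.8,15.4,-1,-1]
    - [0.027,-0.007,-0.02,3.8,15.4,-1,-1]
    - [0.027,-0.007,-0.02,3.8,15.4,-1,-1]

```text
t: 6.07
eef_pos: [0.518, -0.2707, 0.1373]
tool_rot: [0.023, 0.978, -0.143, 0.148]
contact_force: [-0.0, -0.7, -0.5]
gripper_width: 1.0
```

Run:
```python
from g import *
st()
for b in(.1,.06,0): print(grasp(b)[0],inc(*grasp(b)))
```

```text
t 6.07 pos [ 0.518  -0.2707  0.1373] rot [[-0.286, -0.958, 0.002], [0.284, -0.087, -0.955]] F [-0.  -0.7 -0.5] w 1.0 q [-0.21  0.4   0.74  2.13 -0.69  0.5  -0.83]
[ 0.51877319 -0.2685416   0.13246069] ([0.0008, 0.0021, -0.0048], [0.2, 0.2, 0.3])
[ 0.52999631 -0.2718297   0.09420849] ([0.012, -0.0012, -0.0431], [0.2, 0.2, 0.3])
[ 0.54683098 -0.27676185  0.03683021] ([0.0289, -0.0061, -0.1004], [0.2, 0.2, 0.3])
```

step_arm:
  increments:
    - [0.008,0.001,-0.025,0.2,0.2,0.3,-1]
    - [0.015,-0.002,-0.053,0.2,0.2,0.3,-1]
    - [0.022,-0.004,-0.077,0.2,0.2,0.3,-1]
    - [0.029,-0.006,-0.1,0.2,0.2,0.3,-1]
    - [0.029,-0.006,-0.1,0.2,0.2,0.3,-1]
    - [0.029,-0.006,-0.1,0.2,0.2,0.3,-1]

```text
t: 6.57
eef_pos: [0.5427, -0.2774, 0.0364]
tool_rot: [0.02, 0.979, -0.144, 0.145]
contact_force: [0.4, -1.5, 0.8]
gripper_width: 1.002
```

Run:
```python
from g import *
st()
print(inc(*grasp(0)))
ims=[]
for n,cr in(('scene',(205,195,305,295)),('top',(350,165,450,265))):
    c=grab(n)
    draw(c,[],'tmp.png',cr,5);ims.append(cv2.imread('pics/tmp.png'))
cv2.imwrite('pics/g2.png',cv2.resize(np.hstack(ims),(800,400)))
```

```text
t 6.57 pos [ 0.5427 -0.2774  0.0364] rot [[-0.287, -0.958, -0.003], [0.278, -0.08, -0.957]] F [ 0.4 -1.5  0.8] w 1.002 q [ 0.02  0.58  0.46  2.1  -0.93  0.34 -0.62]
([0.0041, 0.0006, 0.0004], [-0.2, -0.2, 0.3])
```

View pics/g2.png

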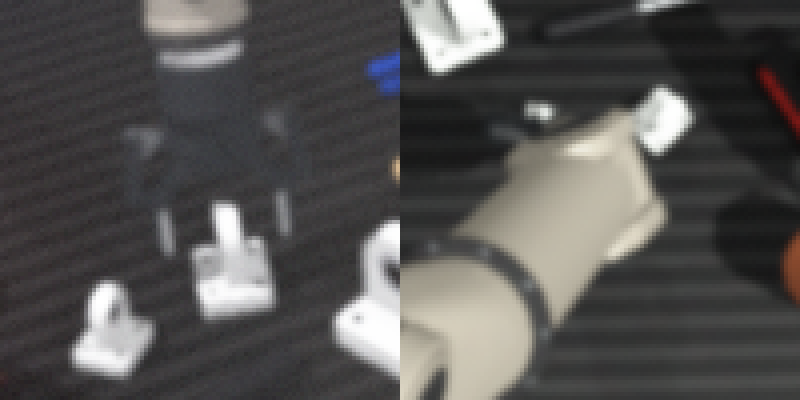

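step_arm:
  increments:
    - [0.003,0.0,0.001,0,0,0,1]
    - [0.003,0.0,0.001,0,0,0,1]
    - [0.003,0.0,0.001,0,0,0,1]
    - [0.003,0.0,0.001,0,0,0,1]
    - [0.003,0.0,0.001,0,0,0,1]
    - [0.003,0.0,0.001,0,0,0,1]
    - [0.003,0.0,0.001,0,0,0,1]
    - [0.003,0.0,0.001,0,0,0,1]
  force: 70

```text
t: 7.33
eef_pos: [0.5483, -0.2767, 0.0381]
tool_rot: [0.02, 0.979, -0.142, 0.145]
contact_force: [-1.6, 1.3, 3.4]
gripper_width: 0.153
```

Run:
```python
from g import *
st()
```

```text
t 7.33 pos [ 0.5483 -0.2767  0.0381] rot [[-0.283, -0.959, -0.001], [0.278, -0.081, -0.957]] F [-1.6  1.3  3.4] w 0.153 q [ 0.01  0.58  0.47  2.09 -0.93  0.35 -0.63]
```

```bash
cat >> g.py <<'E'
import os
if os.path.exists('rel.npz'):
    z=np.load('rel.npz');relp,relR=z['p'],z['R']  # bracket in tool
def place(h,xo=-.038,yo=0,p=None):
    p=np.load('p2.npy') if p is None else p
    F,Rj=frames(p); c=F+Rj@np.array([xo,yo,.04+h])
    Rt=Rj@relR.T; return c-Rt@relp,Rt
E
python3 - <<'E'
from g import *
o=st()
Rt=q2r(o['tool_rot']).as_matrix();ty=-Rt[:,1];yaw=np.arctan2(-ty[0],ty[1]);print(np.rad2deg(yaw))
Rb=R.from_euler('z',yaw).as_matrix()
rp=Rt.T@(bc-o['eef_pos']);print(rp);rp[1]=0
np.savez('rel.npz',p=rp,R=Rt.T@Rb)
E
python3 - <<'E'
from g import *
for h in(.12,.1,.05,.0): print(place(h)[0],place(h)[1][:,2],inc(*place(h)))
E
```

```text
t 7.33 pos [ 0.5483 -0.2767  0.0381] rot [[-0.283, -0.959, -0.001], [0.278, -0.081, -0.957]] F [-1.6  1.3  3.4] w 0.153 q [ 0.01  0.58  0.47  2.09 -0.93  0.35 -0.63]
-16.44454858563003
[-0.00610982  0.0004678  -0.00385158]
[0.75037385 0.0050454  0.23184511] [-0.31140005 -0.00953417 -0.95023108] ([0.2021, 0.2818, 0.1938], [4.4, 34.9, 17.8])
[0.73890902 0.00465347 0.21546207] [-0.31140005 -0.00953417 -0.95023108] ([0.1906, 0.2814, 0.1774], [4.4, 34.9, 17.8])
[0.71024694 0.00367367 0.17450447] [-0.31140005 -0.00953417 -0.95023108] ([0.1619, 0.2804, 0.1364], [4.4, 34.9, 17.8])
[0.68158486 0.00269386 0.13354686] [-0.31140005 -0.00953417 -0.95023108] ([0.1333, 0.2794, 0.0955], [4.4, 34.9, 17.8])
```

step_arm:
  increments:
    - [0,0,0.04,0,0,0,1]
    - [0,0,0.08,0,0,0,1]
    - [0.01,0,0.12,0,0,0,1]
    - [0.03,0.02,0.16,0,5,2,1]
    - [0.05,0.05,0.19,1,10,5,1]
    - [0.08,0.08,0.21,2,16,8,1]
    - [0.11,0.11,0.21,3,22,11,1]
    - [0.14,0.14,0.21,3.5,28,14,1]
    - [0.16,0.17,0.21,4,32,16,1]
    - [0.18,0.2,0.21,4.4,34.9,17.8,1]

```text
t: 8.17
eef_pos: [0.7264, -0.0793, 0.2462]
tool_rot: [0.003, 0.987, 0.018, -0.16]
contact_force: [0.9, -0.0, -3.5]
gripper_width: 0.152
```

Run:
```python
from g import *
st()
for h in(.12,.06,.0): print(place(h)[0],inc(*place(h)))
```

```text
t 8.17 pos [ 0.7264 -0.0793  0.2462] rot [[0.036, -0.999, -0.0], [-0.316, -0.011, -0.949]] F [ 0.9 -0.  -3.5] w 0.152 q [-0.34  0.87  0.76  1.11 -0.45  1.66 -1.2 ]
[0.75037385 0.0050454  0.23184511] ([0.0239, 0.0844, -0.0143], [0.0, -0.3, -0.2])
[0.71597936 0.00386963 0.18269599] ([-0.0105, 0.0832, -0.0635], [0.0, -0.3, -0.2])
[0.68158486 0.00269386 0.13354686] ([-0.0449, 0.082, -0.1126], [0.0, -0.3, -0.2])
```

step_arm:
  increments:
    - [0.024,0.04,-0.005,0,-0.3,-0.2,1]
    - [0.024,0.084,-0.014,0,-0.3,-0.2,1]
    - [0.024,0.084,-0.014,0,-0.3,-0.2,1]
    - [0.005,0.0835,-0.04,0,-0.3,-0.2,1]
    - [-0.01,0.083,-0.063,0,-0.3,-0.2,1]
    - [-0.01,0.083,-0.063,0,-0.3,-0.2,1]
    - [-0.01,0.083,-0.063,0,-0.3,-0.2,1]

```text
t: 8.75
eef_pos: [0.7133, 0.0021, 0.1828]
tool_rot: [0.002, 0.987, 0.015, -0.158]
contact_force: [0.4, 0.6, -2.5]
gripper_width: 0.157
```

Run:
```python
from g import *
o=st()
for h in(.06,.03,.0): print(place(h)[0],inc(*place(h)))
ims=[];CC={}
p=np.load('p2.npy')
T=o['eef_pos'];Rt=q2r(o['tool_rot']).as_matrix()
B=brlines(T+Rt@relp,0,Rm=Rt@relR)
for n,cr in(('scene',(310,165,410,265)),('top',(270,115,370,215))):
    c=grab(n);CC[n]=c
    draw(c,[],'tmp.png',cr,5);ims.append(cv2.imread('pics/tmp.png'))
    draw(c,B+viselines(p)[:24],'tmp.png',cr,5);ims.append(cv2.imread('pics/tmp.png'))
cv2.imwrite('pics/p1.png',cv2.resize(np.hstack(ims[:2]),(800,400)))
cv2.imwrite('pics/p2.png',cv2.resize(np.hstack(ims[2:]),(800,400)))
```

```text
t 8.75 pos [0.7133 0.0021 0.1828] rot [[0.029, -1.0, -0.0], [-0.311, -0.009, -0.95]] F [ 0.4  0.6 -2.5] w 0.157 q [-0.46  0.88  0.74  1.24 -0.49  1.54 -1.28]
[0.71597936 0.00386963 0.18269599] ([0.0027, 0.0018, -0.0002], [0.0, 0.0, 0.2])
[0.69878211 0.00328174 0.15812143] ([-0.0145, 0.0012, -0.0247], [0.0, 0.0, 0.2])
[0.68158486 0.00269386 0.13354686] ([-0.0317, 0.0006, -0.0493], [0.0, 0.0, 0.2])
```

View pics/p1.png

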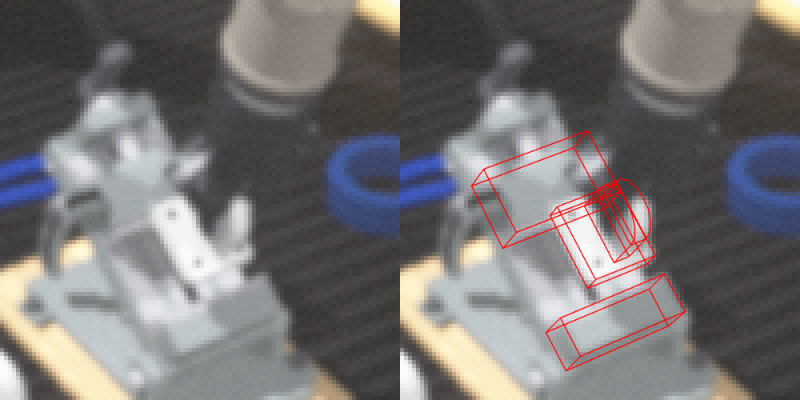

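View pics/p2.png

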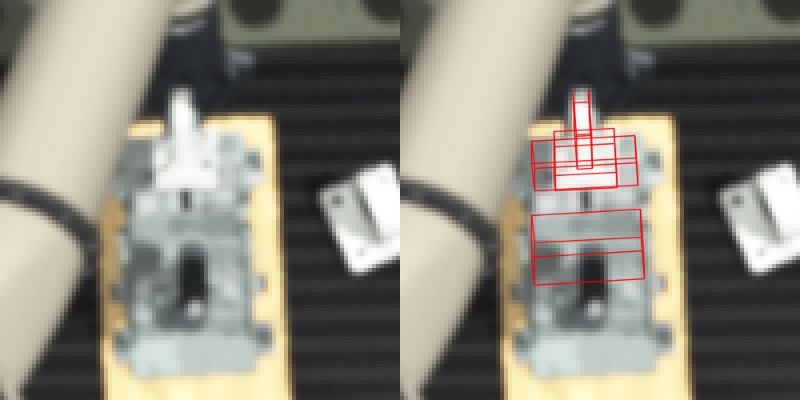

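step_arm:
  increments:
    - [-0.005,0.001,-0.012,0,0,0,1]
    - [-0.0145,0.001,-0.025,0,0,0,1]
    - [-0.022,0.001,-0.036,0,0,0,1]
    - [-0.028,0.001,-0.044,0,0,0,1]
    - [-0.028,0.001,-0.044,0,0,0,1]
    - [-0.028,0.001,-0.044,0,0,0,1]

```text
t: 9.35
eef_pos: [0.6877, 0.0025, 0.1416]
tool_rot: [0.002, 0.988, 0.015, -0.155]
contact_force: [0.6, 1.3, -1.6]
gripper_width: 0.155
```

Run:
```python
from g import *
o=st()
for h in(.005,.0): print(place(h)[0],inc(*place(h)))
ims=[]
for n,cr in(('scene',(310,165,410,265)),('top',(270,115,370,215))):
    c=grab(n)
    draw(c,[],'tmp.png',cr,5);ims.append(cv2.imread('pics/tmp.png'))
cv2.imwrite('pics/p3.png',cv2.resize(np.hstack(ims[:2]),(800,400)))
```

```text
t 9.35 pos [0.6877 0.0025 0.1416] rot [[0.03, -1.0, 0.0], [-0.306, -0.009, -0.952]] F [ 0.6  1.3 -1.6] w 0.155 q [-0.49  0.87  0.73  1.36 -0.49  1.43 -1.25]
[0.68445107 0.00279184 0.13764262] ([-0.0032, 0.0003, -0.0039], [0.1, 0.3, 0.2])
[0.68158486 0.00269386 0.13354686] ([-0.0061, 0.0002, -0.008], [0.1, 0.3, 0.2])
```

View pics/p3.png

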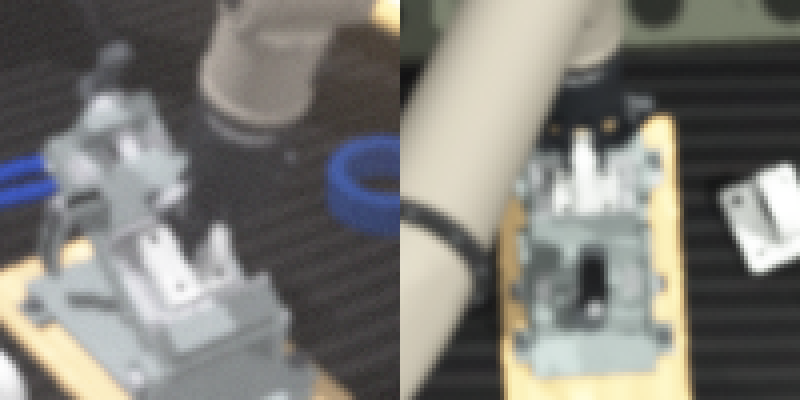

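step_arm:
  increments:
    - [-0.002,0,-0.003,0,0,0,1]
    - [-0.003,0,-0.004,0,0,0,1]
    - [-0.003,0,-0.004,0,0,0,1]
    - [-0.003,0,-0.004,0,0,0,1]

```text
t: 9.78
eef_pos: [0.684, 0.0026, 0.1369]
tool_rot: [0.002, 0.988, 0.015, -0.155]
contact_force: [-0.2, -0.0, -1.3]
gripper_width: 0.156
```

Run:
```python
from g import *
o=st()
for h in(.005,.0): print(inc(*place(h)))
```

```text
t 9.78 pos [0.684  0.0026 0.1369] rot [[0.03, -1.0, 0.0], [-0.307, -0.009, -0.952]] F [-0.2 -0.  -1.3] w 0.156 q [-0.49  0.87  0.73  1.37 -0.49  1.42 -1.25]
([0.0004, 0.0002, 0.0007], [0.1, 0.3, 0.2])
([-0.0024, 0.0001, -0.0034], [0.1, 0.3, 0.2])
```

step_arm:
  increments:
    - [-0.001,0,-0.0015,0,0,0,1]
    - [-0.001,0,-0.0015,0,0,0,1]
    - [-0.002,0,-0.003,0,0,0,1]
    - [-0.002,0,-0.003,0,0,0,1]
    - [-0.002,0,-0.003,0,0,0,1]

```text
t: 10.2
eef_pos: [0.6826, 0.0026, 0.1344]
tool_rot: [0.002, 0.988, 0.015, -0.155]
contact_force: [2.2, 0.8, 0.3]
gripper_width: 0.159
```

Run:
```python
from g import *
o=st()
for h in(.005,.0): print(inc(*place(h)))
```

```text
t 10.2 pos [0.6826 0.0026 0.1344] rot [[0.03, -1.0, 0.0], [-0.306, -0.009, -0.952]] F [2.2 0.8 0.3] w 0.159 q [-0.49  0.87  0.73  1.38 -0.5   1.41 -1.25]
([0.0019, 0.0002, 0.0033], [0.1, 0.3, 0.2])
([-0.001, 0.0001, -0.0008], [0.1, 0.3, 0.2])
```

step_arm:
  increments:
    - [-0.001,0,-0.0015,0,0,0,1]
    - [-0.001,0,-0.0015,0,0,0,1]
    - [-0.001,0,-0.0015,0,0,0,1]

```text
t: 10.45
eef_pos: [0.6826, 0.0026, 0.1342]
tool_rot: [0.002, 0.988, 0.015, -0.154]
contact_force: [3.4, 0.5, 6.5]
gripper_width: 0.156
```

Run:
```python
from g import *
o=st()
for h in(.005,.0): print(inc(*place(h)))
```

```text
t 10.45 pos [0.6826 0.0026 0.1342] rot [[0.031, -1.0, 0.0], [-0.303, -0.009, -0.953]] F [3.4 0.5 6.5] w 0.156 q [-0.49  0.87  0.73  1.38 -0.5   1.41 -1.25]
([0.0018, 0.0002, 0.0034], [0.1, 0.5, 0.2])
([-0.001, 0.0001, -0.0007], [0.1, 0.5, 0.2])
```

step_arm:
  increments:
    - [0,0,0,0,0,0,0.3]
    - [0,0,0,0,0,0,0.0]
    - [0,0,0,0,0,0,-0.4]
    - [0,0,0,0,0,0,-0.6]
    - [0,0,0,0,0,0,-0.6]

```text
t: 10.87
eef_pos: [0.6806, 0.0025, 0.1321]
tool_rot: [0.002, 0.988, 0.015, -0.156]
contact_force: [0.4, -0.5, 0.2]
gripper_width: 0.794
```

Run:
```python
from g import *
o=st()
ims=[]
for n,cr in(('scene',(310,165,410,265)),('top',(270,115,370,215))):
    c=grab(n)
    draw(c,[],'tmp.png',cr,5);ims.append(cv2.imread('pics/tmp.png'))
cv2.imwrite('pics/p4.png',cv2.resize(np.hstack(ims[:2]),(800,400)))
```

```text
t 10.87 pos [0.6806 0.0025 0.1321] rot [[0.03, -1.0, 0.0], [-0.308, -0.009, -0.951]] F [ 0.4 -0.5  0.2] w 0.794 q [-0.49  0.87  0.73  1.38 -0.5   1.41 -1.25]
```

View pics/p4.png

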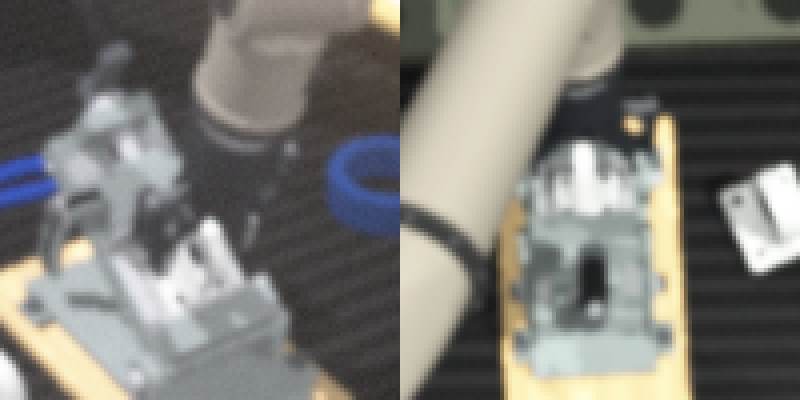

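step_arm:
  increments:
    - [0.01,0,0.03,0,0,0,-0.6]
    - [0.02,0,0.062,0,0,0,-0.6]
    - [0.03,0,0.094,0,0,0,-0.6]
    - [0.04,0,0.125,0,0,0,-0.6]
    - [0.04,0,0.16,0,-3,0,-0.6]
    - [0.03,0,0.2,0,-6,0,-0.6]
    - [0.01,0,0.235,0,-10,0,-0.6]
    - [-0.02,-0.005,0.26,0,-14,0,-0.6]
    - [-0.05,-0.01,0.28,0,-17.9,0,-0.6]
    - [-0.08,-0.01,0.29,0,-17.9,0,-0.6]

```text
t: 11.8
eef_pos: [0.5992, -0.0107, 0.4254]
tool_rot: [0.004, 1.0, 0.012, 0.004]
contact_force: [-0.1, -0.7, 1.8]
gripper_width: 0.802
```

Run:
```python
from g import *
o=st()
ims=[];p=np.load('p2.npy')
CC={}
for n,cr in(('scene',(295,155,395,255)),('top',(270,115,370,215))):
    c=grab(n);CC[n]=c
    draw(c,viselines(p)[24:],'tmp.png',cr,6);ims.append(cv2.imread('pics/tmp.png'))
    for t in('knob_center','hub','bracket_center'):
        for d in bot.place_of(t,n)[:2]: print(n,t,np.round(np.array(d['location'])*[640,400],1),round(d['conf'],2),'model',proj(c,pts(p)[t])[0] if t in pts(p) else '')
pickle.dump(CC,open('d2.pkl','wb'))
cv2.imwrite('pics/p5.png',cv2.resize(np.hstack(ims[:2]),(800,400)))
```

```text
t 11.8 pos [ 0.5992 -0.0107  0.4254] rot [[0.025, -1.0, 0.007], [0.007, -0.007, -1.0]] F [-0.1 -0.7  1.8] w 0.802 q [-0.79  0.31  0.94  1.51 -0.24  1.44 -1.39]
scene knob_center [329.7 169.1] 0.5 model [333.24434005 169.92655287]
scene hub [333.5 189.5] 0.68 model [333.74080475 187.2656864 ]
scene bracket_center [306.9 267.5] 0.68 model 
scene bracket_center [360.  227.8] 0.65 model 
top hub [318.2 183.6] 0.17 model [316.96799269 192.81178873]
top bracket_center [361.6 168.3] 0.71 model 
top bracket_center [415.3 189. ] 0.62 model
```

View pics/p5.png

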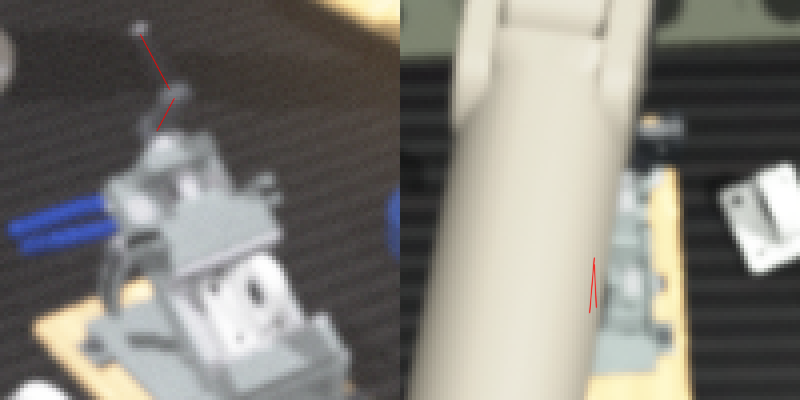

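```bash
cat >> g.py <<'E'
def knob(ph,out=.038,p=None):
    p=np.load('p2.npy') if p is None else p
    F,Rj=frames(p);return F+Rj@np.array([-.195-out,-.065*np.sin(ph),.021+.065*np.cos(ph)])
def ktcp(ph,dz=0,**k): 
    Rt=toolR(.034,0); return knob(ph,**k)+[0,0,dz-.019],Rt
E
python3 - <<'E'
from g import *
print(knob(.14))
for dz in(.1,0):print(ktcp(.14,dz)[0],inc(*ktcp(.14,dz)))
E
```

```text
[ 0.54365486 -0.01109907  0.28811769]
[ 0.54365486 -0.01109907  0.36911769] ([-0.058, -0.0042, -0.0521], [0.6, -0.1, 0.3])
[ 0.54365486 -0.01109907  0.26911769] ([-0.058, -0.0042, -0.1521], [0.6, -0.1, 0.3])
```

step_arm:
  increments:
    - [-0.04,-0.003,-0.01,0.5,0,0.3,-1]
    - [-0.058,-0.004,-0.03,0.5,0,0.3,-1]
    - [-0.058,-0.004,-0.052,0.5,0,0.3,-1]
    - [-0.058,-0.004,-0.052,0.5,0,0.3,-1]
    - [-0.058,-0.004,-0.052,0.5,0,0.3,-1]

```text
t: 12.62
eef_pos: [0.5431, -0.0112, 0.3697]
tool_rot: [0.001, 1.0, 0.017, -0.001]
contact_force: [-0.3, 0.7, 1.1]
gripper_width: 1.0
```

Run:
```python
from g import *
o=st()
for dz in(.1,0):print(ktcp(.14,dz)[0],inc(*ktcp(.14,dz)))
c=grab('scene');draw(c,viselines(np.load('p2.npy'))[24:],'p6.png',(285,105,385,205),6)
c=grab('top');draw(c,[],'p6t.png',(220,75,420,275),3)
```

```text
t 12.62 pos [ 0.5431 -0.0112  0.3697] rot [[0.034, -0.999, 0.002], [-0.002, -0.002, -1.0]] F [-0.3  0.7  1.1] w 1.0 q [-0.89  0.2   0.95  1.73 -0.17  1.3  -1.44]
[ 0.54365486 -0.01109907  0.36911769] ([0.0006, 0.0001, -0.0006], [0.1, -0.1, 0.0])
[ 0.54365486 -0.01109907  0.26911769] ([0.0006, 0.0001, -0.1006], [0.1, -0.1, 0.0])
```

View pics/p6.png

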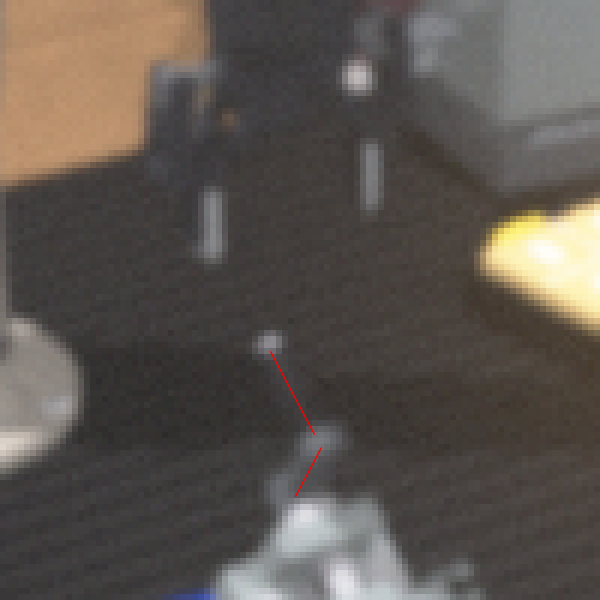

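View pics/p6t.png

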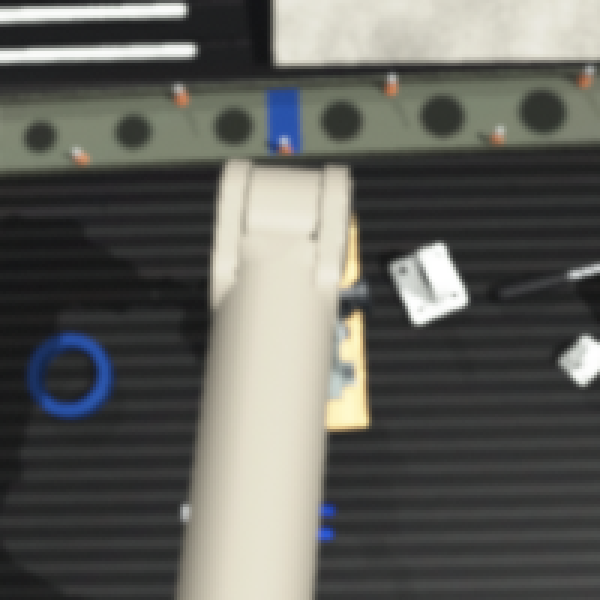

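step_arm:
  increments:
    - [0,0,-0.03,0,0,0,-1]
    - [0,0,-0.06,0,0,0,-1]
    - [0,0,-0.085,0,0,0,-1]
    - [0,0,-0.1,0,0,0,-1]
    - [0,0,-0.1,0,0,0,-1]
    - [0,0,-0.1,0,0,0,-1]

```text
t: 13.22
eef_pos: [0.5439, -0.0117, 0.271]
tool_rot: [0.001, 1.0, 0.017, 0.0]
contact_force: [0.9, -0.3, -0.6]
gripper_width: 1.004
```

Run:
```python
from g import *
o=st()
c=grab('scene');draw(c,[],'p7.png',(285,125,385,225),6)
```

```text
t 13.22 pos [ 0.5439 -0.0117  0.271 ] rot [[0.033, -0.999, 0.002], [0.001, -0.002, -1.0]] F [ 0.9 -0.3 -0.6] w 1.004 q [-0.82  0.3   0.91  1.87 -0.26  1.1  -1.35]
```

View pics/p7.png

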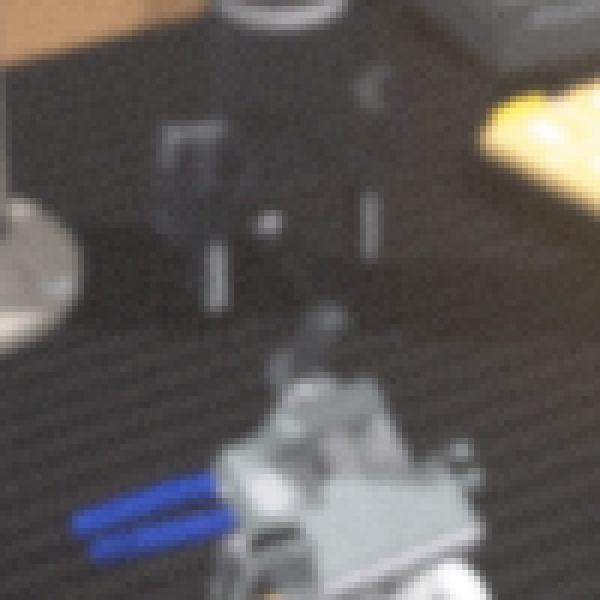

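step_arm:
  increments:
    - [0,0,0,0,0,0,1]
    - [0,0,0,0,0,0,1]
    - [0,0,0,0,0,0,1]
    - [0,0,0,0,0,0,1]
    - [0,0,0,0,0,0,1]
    - [0,0,0,0,0,0,1]
    - [0,0,0,0,0,0,1]
  force: 40

```text
t: 13.85
eef_pos: [0.5429, -0.0109, 0.2708]
tool_rot: [-0.0, 1.0, 0.017, 0.0]
contact_force: [-3.4, 2.2, 4.7]
gripper_width: 0.265
```

Run:
```python
from g import *
o=st()
y=o['eef_pos'][1];import math
from scipy.optimize import brentq
ph=brentq(lambda a:knob(a)[1]-y,-.6,.8);print('ph',ph,ktcp(ph)[0])
for k in range(1,11): print(k,np.round(ktcp(ph+.15*k)[0]-ktcp(ph)[0],4).tolist())
```

```text
t 13.85 pos [ 0.5429 -0.0109  0.2708] rot [[0.034, -0.999, -0.0], [0.0, 0.0, -1.0]] F [-3.4  2.2  4.7] w 0.265 q [-0.83  0.3   0.91  1.87 -0.27  1.1  -1.35]
ph 0.1367306240961985 [ 0.54366447 -0.01088814  0.2691417 ]
1 [-0.0008, -0.0096, -0.0017]
2 [-0.0025, -0.0187, -0.0045]
3 [-0.005, -0.0273, -0.0084]
4 [-0.0081, -0.0351, -0.0133]
5 [-0.0119, -0.0419, -0.0191]
6 [-0.0163, -0.0477, -0.0256]
7 [-0.0212, -0.0522, -0.0328]
8 [-0.0264, -0.0553, -0.0404]
9 [-0.0319, -0.057, -0.0483]
10 [-0.0375, -0.0573, -0.0563]
```

step_arm:
  increments:
    - [-0.001,-0.0096,-0.0017,0,0,0,1]
    - [-0.0025,-0.0187,-0.0045,0,0,0,1]
    - [-0.005,-0.0273,-0.0084,0,0,0,1]
    - [-0.008,-0.0351,-0.0133,0,0,0,1]
    - [-0.012,-0.0419,-0.0191,0,0,0,1]
    - [-0.0163,-0.0477,-0.0256,0,0,0,1]
    - [-0.0163,-0.0477,-0.0256,0,0,0,1]
    - [-0.0163,-0.0477,-0.0256,0,0,0,1]

```text
t: 14.52
eef_pos: [0.5252, -0.0591, 0.2433]
tool_rot: [0.0, 1.0, 0.017, -0.001]
contact_force: [-1.2, 3.1, -8.6]
gripper_width: 0.269
```

```bash
cat >> g.py <<'E'
def plane():
    # TCP offset in screw frame relative to hub
    o=bot.get_obs();p=np.load('p2.npy');F,Rj=frames(p)
    v=Rj.T@(o['eef_pos']+[0,0,.019]-F)-[-.195,0,.021]
    print('screw-frame out %.4f r %.4f ph %.3f'%(-v[0],np.hypot(v[1],v[2]),np.arctan2(-v[1],v[2])), 'Fscrew',np.round(Rj.T@o['contact_force'],1))
    return np.arctan2(-v[1],v[2])
E
python3 - <<'E'
from g import *
st();plane()
c=grab('scene');draw(c,[],'p8.png',(285,125,385,225),6)
E
```

```text
t 14.52 pos [ 0.5252 -0.0591  0.2433] rot [[0.033, -0.999, 0.001], [-0.003, -0.001, -1.0]] F [-1.2  3.1 -8.6] w 0.269 q [-0.74  0.31  0.91  1.93 -0.28  1.04 -1.25]
screw-frame out 0.0396 r 0.0647 ph 1.059 Fscrew [ 4.1  3.1 -7.7]
```

View pics/p8.png

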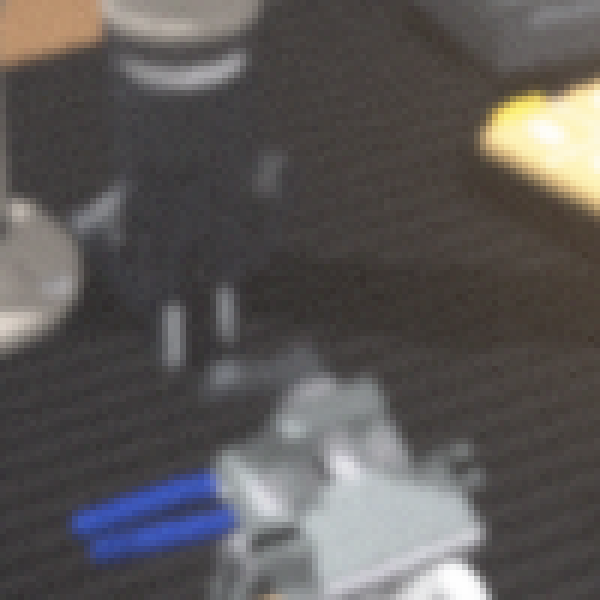

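```bash
cat >> g.py <<'E'
def arc(ph,n=10,d=.2):
    for k in range(1,n+1): print(np.round(ktcp(ph+d*k)[0]-ktcp(ph)[0],4).tolist())
E
python3 -c "
from g import *
arc(1.037)"
```

```text
[-0.0066, -0.0057, -0.0096]
[-0.0137, -0.0089, -0.02]
[-0.0211, -0.0096, -0.0306]
[-0.0285, -0.0077, -0.0411]
[-0.0356, -0.0033, -0.051]
[-0.0422, 0.0034, -0.06]
[-0.0478, 0.0122, -0.0677]
[-0.0524, 0.0228, -0.0737]
[-0.0557, 0.0346, -0.0779]
[-0.0577, 0.0472, -0.08]
```

step_arm:
  increments:
    - [-0.0066,-0.0057,-0.0096,0,0,0,1]
    - [-0.0137,-0.0089,-0.02,0,0,0,1]
    - [-0.0211,-0.0096,-0.0306,0,0,0,1]
    - [-0.0285,-0.0077,-0.0411,0,0,0,1]
    - [-0.0356,-0.0033,-0.051,0,0,0,1]
    - [-0.0422,0.0034,-0.06,0,0,0,1]
    - [-0.0422,0.0034,-0.06,0,0,0,1]

```text
t: 15.15
eef_pos: [0.4839, -0.0535, 0.1844]
tool_rot: [-0.001, 1.0, 0.018, -0.0]
contact_force: [-3.4, 7.0, 0.5]
gripper_width: 0.267
```

Run:
```python
from g import *
st();plane();arc(2.237)
c=grab('scene');draw(c,[],'p9.png',(285,125,385,225),6)
```

```text
t 15.15 pos [ 0.4839 -0.0535  0.1844] rot [[0.036, -0.999, -0.002], [-0.001, 0.002, -1.0]] F [-3.4  7.   0.5] w 0.267 q [-0.75  0.31  0.89  2.08 -0.31  0.88 -1.22]
screw-frame out 0.0395 r 0.0636 ph 2.253 Fscrew [-2.9  7.1 -1.4]
[-0.0057, 0.0088, -0.0077]
[-0.0103, 0.0193, -0.0137]
[-0.0136, 0.0312, -0.0179]
[-0.0155, 0.0438, -0.02]
[-0.016, 0.0568, -0.0201]
[-0.015, 0.0696, -0.018]
[-0.0126, 0.0816, -0.0139]
[-0.0087, 0.0925, -0.008]
[-0.0037, 0.1018, -0.0004]
[0.0023, 0.109, 0.0085]
```

View pics/p9.png

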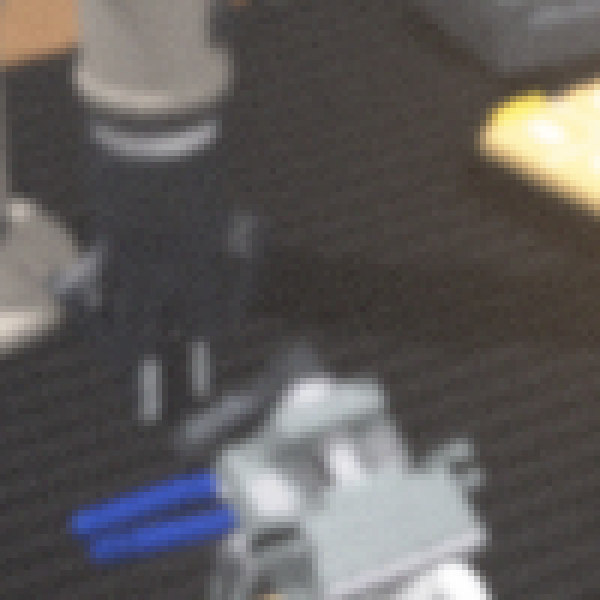

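step_arm:
  increments:
    - [-0.0057,0.0088,-0.0077,0,0,0,1]
    - [-0.0103,0.0193,-0.0137,0,0,0,1]
    - [-0.0136,0.0312,-0.0179,0,0,0,1]
    - [-0.0155,0.0438,-0.02,0,0,0,1]
    - [-0.016,0.0568,-0.0201,0,0,0,1]
    - [-0.015,0.0696,-0.018,0,0,0,1]
    - [-0.0126,0.0816,-0.0139,0,0,0,1]
    - [-0.0087,0.0925,-0.008,0,0,0,1]
    - [-0.0037,0.1018,-0.0004,0,0,0,1]
    - [0.0023,0.109,0.0085,0,0,0,1]

```text
t: 16.03
eef_pos: [0.4859, 0.0542, 0.1931]
tool_rot: [0.0, 1.0, 0.017, -0.001]
contact_force: [-2.4, 1.4, -7.5]
gripper_width: 0.269
```

Run:
```python
from g import *
st();plane();arc(4.237)
c=grab('scene');draw(c,[],'p10.png',(285,125,385,225),6)
```

```text
t 16.03 pos [0.4859 0.0542 0.1931] rot [[0.034, -0.999, 0.001], [-0.002, -0.001, -1.0]] F [-2.4  1.4 -7.5] w 0.269 q [-0.97  0.29  0.88  2.07 -0.29  0.9  -1.47]
screw-frame out 0.0398 r 0.0653 ph -2.043 Fscrew [ 2.4  1.5 -7.5]
[0.0068, 0.005, 0.0099]
[0.014, 0.0075, 0.0204]
[0.0215, 0.0074, 0.031]
[0.0288, 0.0048, 0.0414]
[0.0358, -0.0003, 0.051]
[0.0421, -0.0077, 0.0597]
[0.0474, -0.017, 0.0669]
[0.0517, -0.028, 0.0724]
[0.0546, -0.0401, 0.076]
[0.0561, -0.0529, 0.0776]
```

View pics/p10.png

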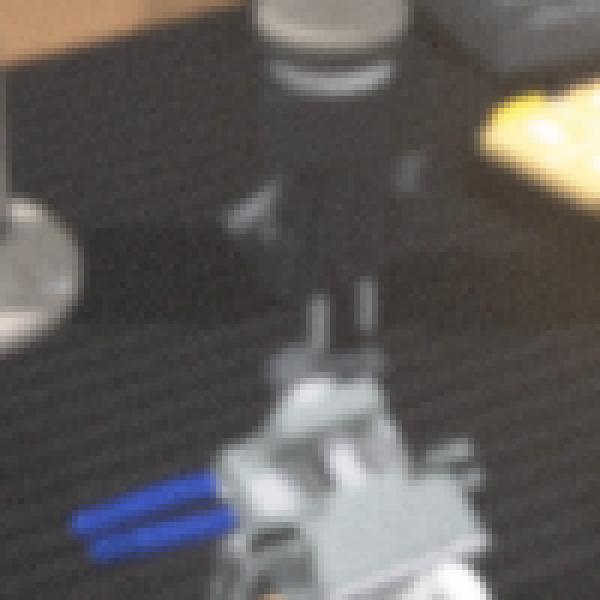

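step_arm:
  increments:
    - [0.0068,0.005,0.0099,0,0,0,1]
    - [0.014,0.0075,0.0204,0,0,0,1]
    - [0.0215,0.0074,0.031,0,0,0,1]
    - [0.0288,0.0048,0.0414,0,0,0,1]
    - [0.0358,-0.0003,0.051,0,0,0,1]
    - [0.0421,-0.0077,0.0597,0,0,0,1]
    - [0.0474,-0.017,0.0669,0,0,0,1]
    - [0.0517,-0.028,0.0724,0,0,0,1]
    - [0.0546,-0.0401,0.076,0,0,0,1]
    - [0.0561,-0.0529,0.0776,0,0,0,1]

```text
t: 16.92
eef_pos: [0.543, 0.0008, 0.2717]
tool_rot: [-0.0, 1.0, 0.017, -0.0]
contact_force: [-4.4, 3.9, -10.2]
gripper_width: 0.265
```

Run:
```python
from g import *
st();plane();arc(6.237)
c=grab('scene');draw(c,[],'p11.png',(315,165,395,245),7)
```

```text
t 16.92 pos [0.543  0.0008 0.2717] rot [[0.035, -0.999, -0.001], [-0.001, 0.001, -1.0]] F [ -4.4   3.9 -10.2] w 0.265 q [-0.85  0.3   0.92  1.87 -0.27  1.1  -1.37]
screw-frame out 0.0397 r 0.0664 ph -0.043 Fscrew [  2.4   4.  -10.8]
[0.0, -0.013, -0.0006]
[-0.0014, -0.0256, -0.0032]
[-0.0043, -0.0374, -0.0079]
[-0.0084, -0.0478, -0.0144]
[-0.0137, -0.0565, -0.0224]
[-0.02, -0.0632, -0.0316]
[-0.0269, -0.0674, -0.0417]
[-0.0343, -0.0692, -0.0523]
[-0.0417, -0.0684, -0.0629]
[-0.049, -0.065, -0.0731]
```

View pics/p11.png

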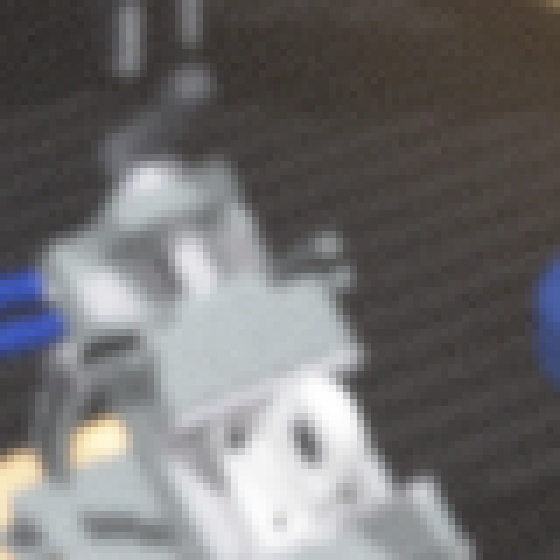

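step_arm:
  increments:
    - [0,-0.013,-0.0015,0,0,0,1]
    - [-0.0014,-0.0256,-0.0045,0,0,0,1]
    - [-0.0043,-0.0374,-0.0094,0,0,0,1]
    - [-0.0084,-0.0478,-0.0159,0,0,0,1]
    - [-0.0137,-0.0565,-0.0239,0,0,0,1]
    - [-0.02,-0.0632,-0.0331,0,0,0,1]
    - [-0.0269,-0.0674,-0.0432,0,0,0,1]
    - [-0.0269,-0.0674,-0.0432,0,0,0,1]

```text
t: 17.63
eef_pos: [0.5166, -0.0655, 0.2298]
tool_rot: [-0.002, 1.0, 0.017, 0.001]
contact_force: [-9.8, 9.3, 20.8]
gripper_width: 0.265
```

Run:
```python
from g import *
st();plane();arc(7.637)
c=grab('scene');draw(c,[],'p12.png',(315,165,395,245),7)
```

```text
t 17.63 pos [ 0.5166 -0.0655  0.2298] rot [[0.034, -0.999, -0.004], [0.002, 0.004, -1.0]] F [-9.8  9.3 20.8] w 0.265 q [-0.73  0.31  0.92  1.97 -0.29  1.   -1.22]
screw-frame out 0.0391 r 0.0644 ph 1.327 Fscrew [-19.7   9.6  11.6]
[-0.0073, -0.0018, -0.0106]
[-0.0148, -0.0009, -0.0212]
[-0.0221, 0.0024, -0.0314]
[-0.0289, 0.0082, -0.0408]
[-0.0349, 0.0162, -0.049]
[-0.04, 0.0261, -0.0558]
[-0.0438, 0.0374, -0.0608]
[-0.0464, 0.0498, -0.0638]
[-0.0475, 0.0627, -0.0647]
[-0.0471, 0.0756, -0.0635]
```

View pics/p12.png

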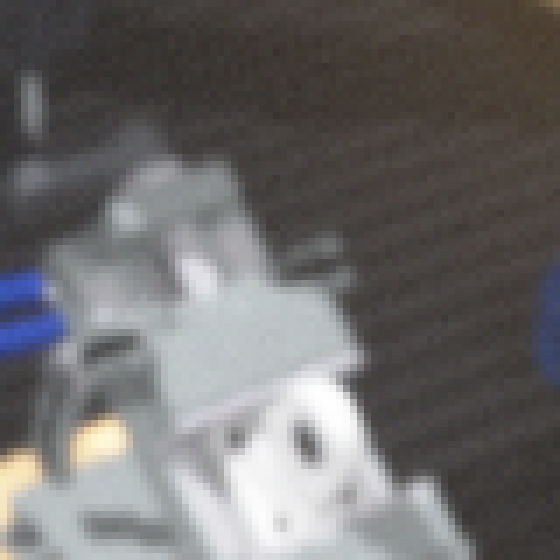

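step_arm:
  increments:
    - [-0.0036,-0.0012,-0.0053,0,0,0,1]
    - [-0.0073,-0.0018,-0.0106,0,0,0,1]
    - [-0.0073,-0.0018,-0.0106,0,0,0,1]
    - [-0.0073,-0.0018,-0.0106,0,0,0,1]

```text
t: 18.02
eef_pos: [0.5104, -0.0673, 0.2206]
tool_rot: [-0.002, 1.0, 0.017, 0.001]
contact_force: [-12.3, 8.1, 26.4]
gripper_width: 0.267
```

Run:
```python
from g import *
st();a=plane()
c=grab('scene');draw(c,[],'p13.png',(315,165,395,245),7)
```

```text
t 18.02 pos [ 0.5104 -0.0673  0.2206] rot [[0.035, -0.999, -0.004], [0.003, 0.004, -1.0]] F [-12.3   8.1  26.4] w 0.267 q [-0.73  0.31  0.91  1.99 -0.3   0.98 -1.21]
screw-frame out 0.0390 r 0.0642 ph 1.501 Fscrew [-25.    8.5  14.8]
```

View pics/p13.png

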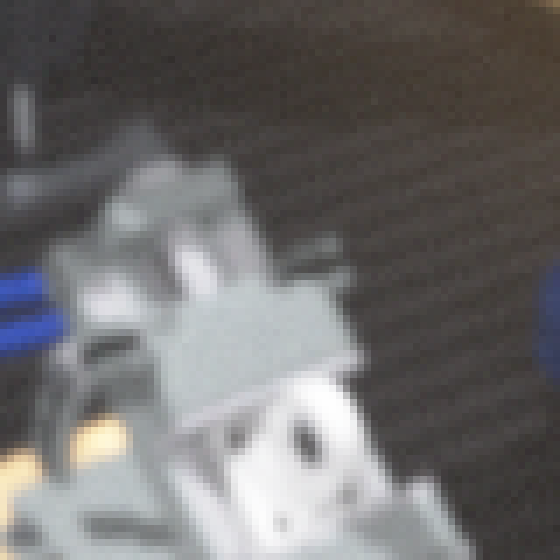

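step_arm:
  increments:
    - [-0.0015,0,-0.002,0,0,0,1]
    - [-0.0015,0,-0.002,0,0,0,1]
    - [-0.0015,0,-0.002,0,0,0,1]
    - [0.0,0,0.002,0,0,0,0]
    - [0.0,0,0.004,0,0,0,0]
    - [0.0,0,0.005,0,0,0,0]
    - [0.0,0,0.005,0,0,0,0]
    - [0.0,0,0.005,0,0,0,0]

```text
t: 18.73
eef_pos: [0.5126, -0.0657, 0.2244]
tool_rot: [-0.001, 1.0, 0.018, 0.004]
contact_force: [1.7, 10.2, 3.0]
gripper_width: 0.499
```

Run:
```python
from g import *
st();a=plane()
c=grab('scene');draw(c,[],'p14.png',(300,145,400,245),6)
```

```text
t 18.73 pos [ 0.5126 -0.0657  0.2244] rot [[0.037, -0.999, -0.002], [0.007, 0.003, -1.0]] F [ 1.7 10.2  3. ] w 0.499 q [-0.74  0.3   0.91  1.98 -0.29  0.98 -1.22]
screw-frame out 0.0393 r 0.0632 ph 1.430 Fscrew [-0.  10.1  3.7]
```

View pics/p14.png

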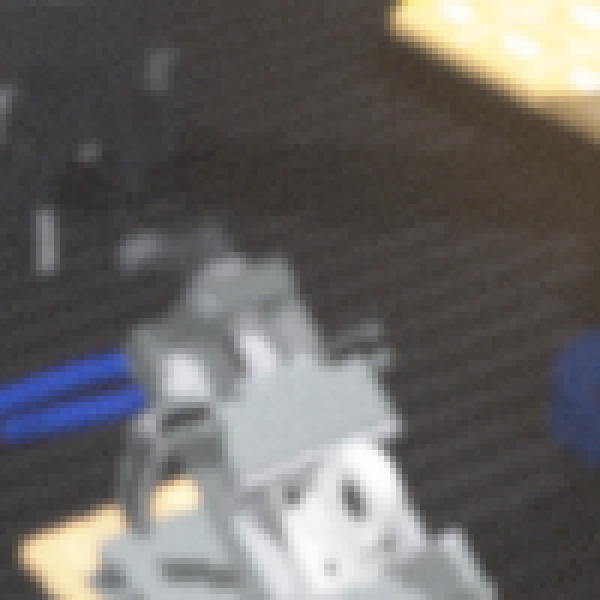

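step_arm:
  increments:
    - [0,0,0,0,0,0,-0.2]
    - [0,0,0,0,0,0,-0.2]

```text
t: 18.95
eef_pos: [0.5125, -0.0668, 0.2245]
tool_rot: [-0.001, 1.0, 0.018, 0.004]
contact_force: [2.0, 7.5, 4.1]
gripper_width: 0.602
```

Run:
```python
from g import *
o=st();a=plane();T=o['eef_pos'];Rt=q2r(o['tool_rot']).as_matrix()
c=grab('scene');
h=.0425*o['gripper_width'];L=[(T+s*h*Rt[:,1],T+s*h*Rt[:,1]-.04*Rt[:,2]) for s in(-1,1)]
draw(c,L,'p15.png',(290,145,350,205),10)
im=cv2.imread('pics/p15.png');cv2.imwrite('pics/p15.png',cv2.convertScaleAbs(im,alpha=2,beta=0)[:600,:800])
```

```text
t 18.95 pos [ 0.5125 -0.0668  0.2245] rot [[0.036, -0.999, -0.001], [0.007, 0.001, -1.0]] F [2.  7.5 4.1] w 0.602 q [-0.74  0.3   0.92  1.98 -0.29  0.98 -1.22]
screw-frame out 0.0395 r 0.0643 ph 1.433 Fscrew [-0.5  7.4  4.7]
```

View pics/p15.png

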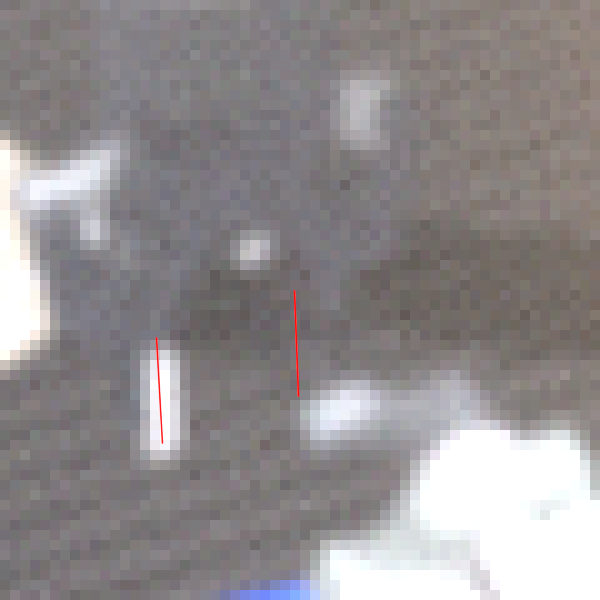

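Run:
```python
from g import *
c=grab('scene');o=bot.get_obs()
p=np.load('p2.npy');F,Rj=frames(p)
f=lambda a,out,r=.065:(proj(c,F+Rj@np.array([-.195-out,-r*np.sin(a),.021+r*np.cos(a)]))[0]-[290,145]+.5)*10
for a in(1.0,1.2,1.3,1.4,1.5,1.6,1.7):print(a,np.round(f(a,.06)),np.round(f(a,.034)),np.round(f(a,.008)))
print('grasp',(proj(c,o['eef_pos']+[0,0,.019])[0]-[290,145]+.5)*10)
for d in bot.place_of('knob_center','scene')[:3]:print((np.array(d['location'])*[640,400]-[290,145]+.5)*10,d['conf'])
```

```text
1.0 [247. 271.] [283. 340.] [319. 410.]
1.2 [221. 293.] [257. 361.] [293. 431.]
1.3 [211. 303.] [246. 372.] [282. 441.]
1.4 [202. 313.] [237. 382.] [273. 451.]
1.5 [195. 323.] [230. 391.] [265. 460.]
1.6 [189. 332.] [224. 400.] [259. 469.]
1.7 [185. 341.] [220. 409.] [255. 477.]
grasp [228.81886267 370.09902497]
[267.88 318.2 ] 0.55
```

step_arm:
  increments:
    - [0,0.001,0,0,0,0,-0.2]
    - [0,0.002,0,0,0,0,-0.2]
    - [0,0.003,0,0,0,0,-0.2]
    - [0,0.003,0,0,0,0,-0.2]
    - [0,0.003,0,0,0,0,-0.2]

```text
t: 19.52
eef_pos: [0.5124, -0.0642, 0.2245]
tool_rot: [-0.0, 1.0, 0.018, 0.004]
contact_force: [0.5, 6.3, 3.2]
gripper_width: 0.604
```

Run:
```python
from g import *
st();a=plane()
```

```text
t 19.52 pos [ 0.5124 -0.0642  0.2245] rot [[0.035, -0.999, -0.001], [0.007, 0.001, -1.0]] F [0.5 6.3 3.2] w 0.604 q [-0.74  0.3   0.92  1.99 -0.29  0.98 -1.22]
screw-frame out 0.0395 r 0.0617 ph 1.427 Fscrew [-1.2  6.3  3. ]
```

step_arm:
  increments:
    - [0,0.001,0,0,0,0,-0.2]
    - [0,0.002,0,0,0,0,-0.2]
    - [0,0.003,0,0,0,0,-0.2]
    - [0,0.004,0,0,0,0,-0.2]
    - [0,0.004,0,0,0,0,-0.2]
    - [0,0.004,0,0,0,0,-0.2]

```text
t: 20.02
eef_pos: [0.512, -0.0601, 0.2242]
tool_rot: [-0.0, 1.0, 0.018, 0.003]
contact_force: [1.5, 6.6, 3.1]
gripper_width: 0.602
```

Run:
```python
from g import *
o=st();a=plane();T=o['eef_pos'];Rt=q2r(o['tool_rot']).as_matrix()
c=grab('scene');
h=.0425*o['gripper_width'];L=[(T+s*h*Rt[:,1],T+s*h*Rt[:,1]-.04*Rt[:,2]) for s in(-1,1)]
draw(c,L,'p16.png',(290,145,350,205),10)
im=cv2.imread('pics/p16.png');cv2.imwrite('pics/p16.png',cv2.convertScaleAbs(im,alpha=2,beta=0)[:600,:800])
c=grab('top');draw(c,[],'p16t.png',(270,115,370,215),5)
```

```text
t 20.02 pos [ 0.512  -0.0601  0.2242] rot [[0.036, -0.999, -0.001], [0.006, 0.001, -1.0]] F [1.5 6.6 3.1] w 0.602 q [-0.75  0.3   0.92  1.99 -0.29  0.98 -1.23]
screw-frame out 0.0395 r 0.0575 ph 1.423 Fscrew [-0.4  6.5  3.5]
```

View pics/p16.png

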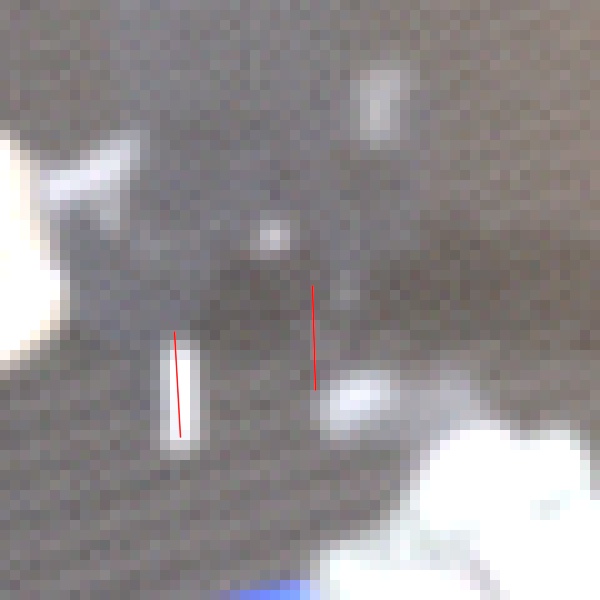

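step_arm:
  increments:
    - [0,0.002,0,0,0,0,-0.2]
    - [0,0.004,0,0,0,0,-0.2]
    - [0,0.006,0,0,0,0,-0.2]
    - [0,0.006,0,0,0,0,-0.2]
    - [0,0.006,0,0,0,0,-0.2]
    - [0,0.006,0,0,0,0,-0.2]

```text
t: 20.62
eef_pos: [0.5112, -0.0543, 0.2237]
tool_rot: [-0.0, 1.0, 0.018, 0.002]
contact_force: [0.8, 7.1, 3.0]
gripper_width: 0.6
```

Run:
```python
from g import *
o=st();a=plane();T=o['eef_pos'];Rt=q2r(o['tool_rot']).as_matrix()
c=grab('scene');
h=.0425*o['gripper_width'];L=[(T+s*h*Rt[:,1],T+s*h*Rt[:,1]-.04*Rt[:,2]) for s in(-1,1)]
draw(c,L,'p17.png',(290,145,350,205),10)
im=cv2.imread('pics/p17.png');cv2.imwrite('pics/p17.png',cv2.convertScaleAbs(im,alpha=2,beta=0)[:600,:800])
```

```text
t 20.62 pos [ 0.5112 -0.0543  0.2237] rot [[0.035, -0.999, -0.001], [0.005, 0.001, -1.0]] F [0.8 7.1 3. ] w 0.6 q [-0.76  0.3   0.92  1.99 -0.29  0.98 -1.24]
screw-frame out 0.0397 r 0.0517 ph 1.421 Fscrew [-0.9  7.   3.1]
```

View pics/p17.png

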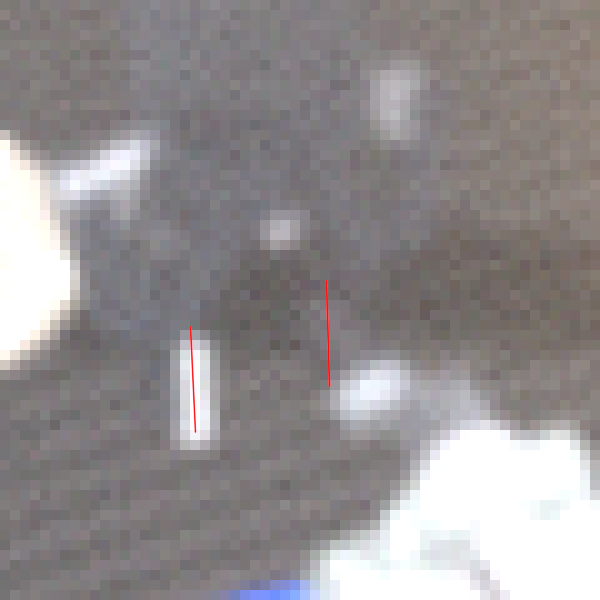

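step_arm:
  increments:
    - [0,0.003,0,0,0,0,-0.2]
    - [0,0.006,0,0,0,0,-0.2]
    - [0,0.008,0,0,0,0,-0.2]
    - [0,0.008,0,0,0,0,-0.2]
    - [0,0.008,0,0,0,0,-0.2]

```text
t: 21.08
eef_pos: [0.5094, -0.047, 0.2224]
tool_rot: [-0.0, 1.0, 0.017, 0.001]
contact_force: [1.5, 6.5, 0.9]
gripper_width: 0.599
```

Run:
```python
from g import *
o=st();a=plane();T=o['eef_pos'];Rt=q2r(o['tool_rot']).as_matrix()
c=grab('scene');
h=.0425*o['gripper_width'];L=[(T+s*h*Rt[:,1],T+s*h*Rt[:,1]-.04*Rt[:,2]) for s in(-1,1)]
draw(c,L,'p18.png',(290,145,350,205),10)
im=cv2.imread('pics/p18.png');a=cv2.convertScaleAbs(im,alpha=2,beta=0)[:400,:400]
draw(c,[],'tmp.png',(325,190,365,230),10);cv2.imwrite('pics/p18.png',np.hstack([a,cv2.imread('pics/tmp.png')]))
```

```text
t 21.08 pos [ 0.5094 -0.047   0.2224] rot [[0.035, -0.999, -0.0], [0.002, 0.0, -1.0]] F [1.5 6.5 0.9] w 0.599 q [-0.78  0.3   0.92  1.99 -0.28  0.98 -1.26]
screw-frame out 0.0402 r 0.0441 ph 1.440 Fscrew [0.9 6.4 1.7]
```

View pics/p18.png

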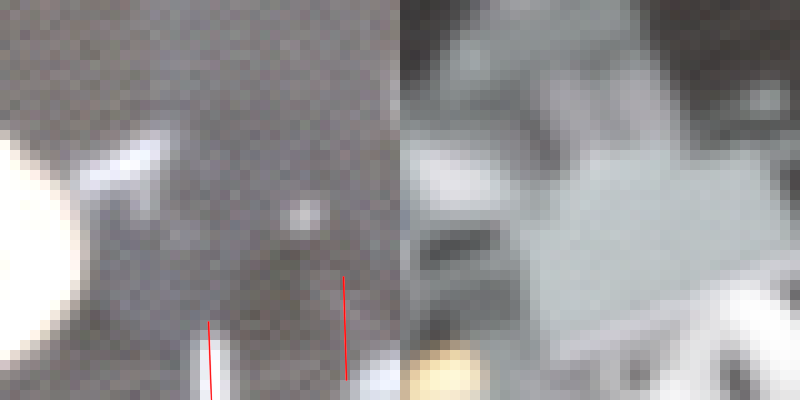

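step_arm:
  increments:
    - [0,0.004,0,0,0,0,-0.2]
    - [0,0.008,0,0,0,0,-0.2]
    - [0,0.012,0,0,0,0,-0.2]
    - [0,0.014,0,0,0,0,-0.2]
    - [0,0.014,0,0,0,0,-0.2]
    - [0,0.014,0,0,0,0,-0.2]

```text
t: 21.63
eef_pos: [0.5085, -0.0335, 0.2219]
tool_rot: [0.0, 1.0, 0.017, -0.0]
contact_force: [-0.9, 3.9, -0.0]
gripper_width: 0.602
```

Run:
```python
from g import *
o=st();a=plane();T=o['eef_pos'];Rt=q2r(o['tool_rot']).as_matrix()
c=grab('scene');
h=.0425*o['gripper_width'];L=[(T+s*h*Rt[:,1],T+s*h*Rt[:,1]-.04*Rt[:,2]) for s in(-1,1)]
draw(c,L,'p19.png',(290,145,350,205),10)
im=cv2.imread('pics/p19.png');a=cv2.convertScaleAbs(im,alpha=2,beta=0)[:400,:]
cv2.imwrite('pics/p19.png',a)
c=grab('top');draw(c,[],'p19t.png',(270,115,370,215),5)
```

```text
t 21.63 pos [ 0.5085 -0.0335  0.2219] rot [[0.034, -0.999, 0.0], [-0.0, -0.0, -1.0]] F [-0.9  3.9 -0. ] w 0.602 q [-0.81  0.29  0.91  2.   -0.28  0.98 -1.29]
screw-frame out 0.0404 r 0.0307 ph 1.404 Fscrew [-0.6  3.9 -0.5]
```

View pics/p19.png

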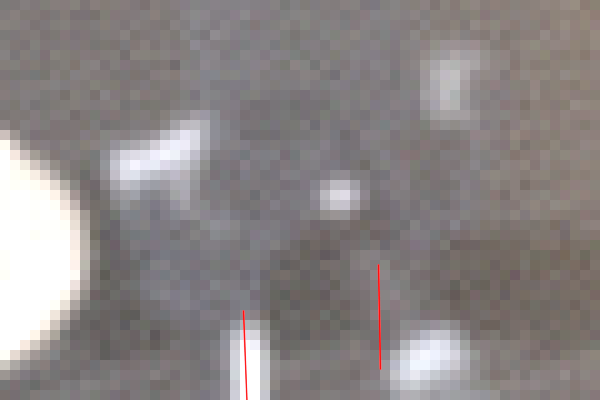

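View pics/p19t.png

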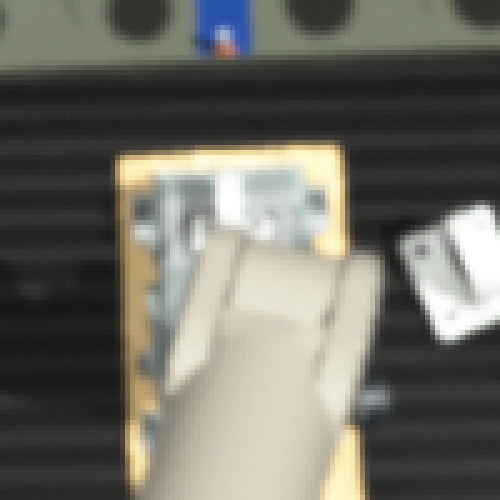

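step_arm:
  increments:
    - [0,0.004,0,0,0,0,-0.2]
    - [0,0.008,0,0,0,0,-0.2]
    - [0,0.008,0,0,0,0,-0.2]
    - [0,0.008,0,0,0,0,-0.2]

```text
t: 22.07
eef_pos: [0.5087, -0.0258, 0.2221]
tool_rot: [0.0, 1.0, 0.017, 0.0]
contact_force: [0.2, 1.2, 0.4]
gripper_width: 0.601
```

Run:
```python
from g import *
o=st();a=plane();T=o['eef_pos'];Rt=q2r(o['tool_rot']).as_matrix()
c=grab('scene');
h=.0425*o['gripper_width'];L=[(T+s*h*Rt[:,1],T+s*h*Rt[:,1]-.04*Rt[:,2]) for s in(-1,1)]
draw(c,L,'p20.png',(290,145,350,205),10)
im=cv2.imread('pics/p20.png');a=cv2.convertScaleAbs(im,alpha=2,beta=0)[:400,:]
cv2.imwrite('pics/p20.png',a)
```

```text
t 22.07 pos [ 0.5087 -0.0258  0.2221] rot [[0.034, -0.999, 0.001], [0.0, -0.001, -1.0]] F [0.2 1.2 0.4] w 0.601 q [-0.82  0.29  0.91  2.   -0.28  0.98 -1.31]
screw-frame out 0.0401 r 0.0232 ph 1.333 Fscrew [-0.   1.2  0.5]
```

View pics/p20.png

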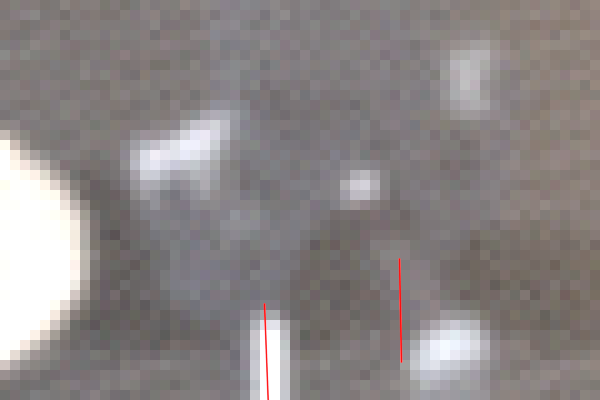

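step_arm:
  increments:
    - [0,-0.003,0,0,0,0,-0.2]
    - [0,-0.006,0,0,0,0,-0.2]
    - [0,-0.006,0,0,0,0,-0.2]

```text
t: 22.37
eef_pos: [0.508, -0.0305, 0.2218]
tool_rot: [-0.001, 1.0, 0.018, -0.001]
contact_force: [-4.9, 5.9, 3.5]
gripper_width: 0.599
```

step_arm:
  increments:
    - [0,-0.003,0,0,0,0,-0.2]
    - [0,-0.006,0,0,0,0,-0.2]
    - [0,-0.006,0,0,0,0,-0.2]

```text
t: 22.62
eef_pos: [0.5071, -0.0357, 0.2214]
tool_rot: [-0.001, 1.0, 0.018, -0.002]
contact_force: [-6.2, 8.0, 2.1]
gripper_width: 0.6
```

step_arm:
  increments:
    - [0,-0.003,0,0,0,0,-0.2]
    - [0,-0.006,0,0,0,0,-0.2]
    - [0,-0.006,0,0,0,0,-0.2]

```text
t: 22.87
eef_pos: [0.5073, -0.041, 0.2214]
tool_rot: [-0.002, 1.0, 0.018, -0.002]
contact_force: [-4.8, 11.5, 3.6]
gripper_width: 0.598
```

step_arm:
  increments:
    - [0,0.003,0,0,0,0,-0.2]
    - [0,0.006,0,0,0,0,-0.2]
    - [0,0.009,0,0,0,0,-0.2]
    - [0,0.012,0,0,0,0,-0.2]
    - [0,0.015,0,0,0,0,-0.2]
    - [0,0.017,0,0,0,0,-0.2]
    - [0,0.019,0,0,0,0,-0.2]
    - [0,0.022,0,0,0,0,-0.2]
    - [0,0.026,0,0,0,0,-0.2]
    - [0,0.03,0,0,0,0,-0.2]

```text
t: 23.7
eef_pos: [0.5087, -0.014, 0.2221]
tool_rot: [0.001, 1.0, 0.016, 0.0]
contact_force: [-0.1, -1.0, 1.1]
gripper_width: 0.601
```

Run:
```python
from g import *
o=st();a=plane();T=o['eef_pos'];Rt=q2r(o['tool_rot']).as_matrix()
c=grab('scene');
h=.0425*o['gripper_width'];L=[(T+s*h*Rt[:,1],T+s*h*Rt[:,1]-.04*Rt[:,2]) for s in(-1,1)]
draw(c,L,'p21.png',(290,145,350,205),10)
im=cv2.imread('pics/p21.png');a=cv2.convertScaleAbs(im,alpha=2,beta=0)[:400,:]
cv2.imwrite('pics/p21.png',a)
```

```text
t 23.7 pos [ 0.5087 -0.014   0.2221] rot [[0.033, -0.999, 0.001], [0.0, -0.001, -1.0]] F [-0.1 -1.   1.1] w 0.601 q [-0.85  0.29  0.91  2.   -0.28  0.98 -1.34]
screw-frame out 0.0398 r 0.0122 ph 1.079 Fscrew [-0.7 -0.9  0.8]
```

View pics/p21.png

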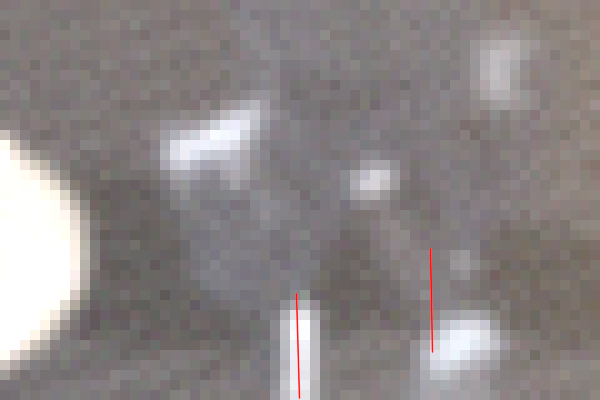

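step_arm:
  increments:
    - [0,0.004,0.01,0,0,0,-0.2]
    - [0,0.005,0.04,0,0,0,-0.2]
    - [0,0.005,0.08,0,0,0,-0.2]
    - [0,0.005,0.12,0,0,0,-0.2]
    - [0,0.005,0.16,0,0,0,-0.2]
    - [0,-0.03,0.2,0,0,0,-0.2]
    - [0,-0.07,0.22,0,0,0,-0.2]
    - [0,-0.11,0.22,0,0,0,-0.2]
    - [0,-0.15,0.22,0,0,0,-0.2]
    - [0,-0.19,0.22,0,0,0,-0.2]

```text
t: 24.58
eef_pos: [0.5088, -0.198, 0.444]
tool_rot: [-0.0, 1.0, 0.018, 0.002]
contact_force: [0.5, 0.5, -0.2]
gripper_width: 0.604
```

step_arm:
  increments:
    - [0,-0.04,0,0,0,0,-0.2]
    - [0,-0.08,0,0,0,0,-0.2]
    - [0,-0.12,0,0,0,0,-0.2]
    - [0,-0.15,0,0,0,0,-0.2]
    - [0,-0.15,0,0,0,0,-0.2]

```text
t: 25.0
eef_pos: [0.5051, -0.3536, 0.4425]
tool_rot: [0.002, 1.0, 0.012, -0.001]
contact_force: [-2.0, 0.0, 0.6]
gripper_width: 0.598
```

```bash
python3 - <<'E'
from g import *
o=st()
ims=[];CC={};p=np.load('p2.npy').copy();F,Rj=frames(p)
for op,lab in((.064,'')):pass
E
python3 - <<'E'
from g import *
CC={};p=np.load('p2.npy').copy();F,Rj=frames(p);p[4]=.064;p[5]=0
B=brlines(F+Rj@np.array([-.032,0,.04]),0,Rm=Rj)
ims=[]
for n,cr in(('scene',(310,150,400,260)),('top',(275,120,365,220))):
    c=grab(n);CC[n]=c
    for L in([],viselines(p)+B):
        draw(c,L,'tmp.png',cr,5);ims.append(cv2.resize(cv2.imread('pics/tmp.png'),(400,490)))
    for t in('bracket_center','moving_jaw','fixed_jaw'):
        for d in bot.place_of(t,n)[:4]: print(n,t,np.round(np.array(d['location'])*[640,400],1),round(d['conf'],2))
    print('model bracket',proj(c,F+Rj@np.array([-.032,0,.04])),proj(c,pts(p)['moving_jaw']),proj(c,F))
pickle.dump(CC,open('d3.pkl','wb'))
cv2.imwrite('pics/f1.png',np.hstack(ims[:2]));cv2.imwrite('pics/f2.png',np.hstack(ims[2:]))
E
```

```text
t 25.0 pos [ 0.5051 -0.3536  0.4425] rot [[0.023, -1.0, 0.005], [-0.002, -0.005, -1.0]] F [-2.   0.   0.6] w 0.598 q [-0.23  0.4   1.08  1.44 -0.34  1.51 -0.71]
scene bracket_center [359.3 231.1] 0.92
scene bracket_center [307.8 265.5] 0.87
scene bracket_center [230.8 276.1] 0.79
scene moving_jaw [347.9 225.9] 0.69
scene fixed_jaw [359.5 237.6] 0.72
model bracket [[358.74251795 228.81047457]] [[349.92155951 224.63396086]] [[359.05325763 242.09785452]]
top bracket_center [360.8 168.7] 0.79
top bracket_center [317.3 159.7] 0.69
top moving_jaw [316.8 172.2] 0.8
top fixed_jaw [315.5 165.5] 0.56
model bracket [[315.66142659 158.72011127]] [[316.42054145 172.41569828]] [[316.04252608 161.50345865]]Traceback (most recent call last):
  File "<stdin>", line 4, in <module>
TypeError: cannot unpack non-iterable float object
```

View pics/f1.png

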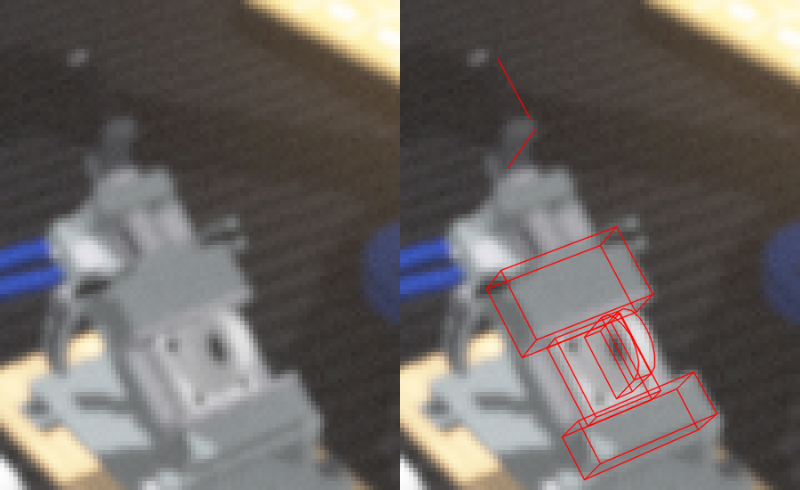

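View pics/f2.png

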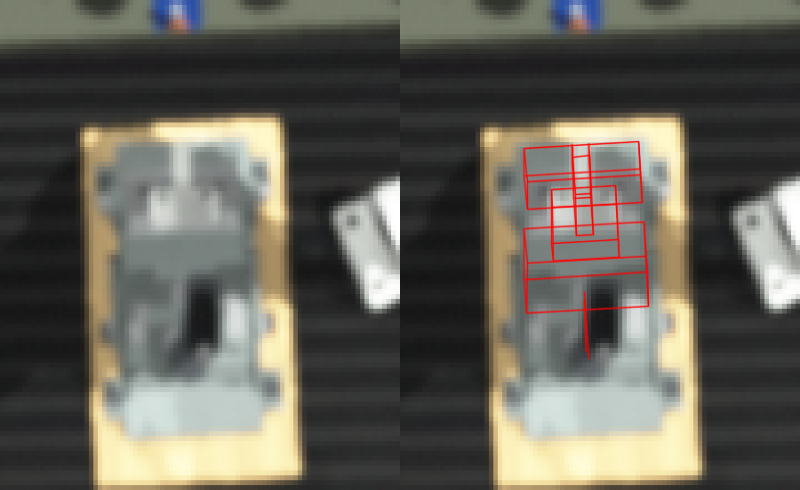

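```bash
python3 -c "
from g import *
st();print(bot.hand_in())"
```

```text
t 25.4 pos [ 0.5095 -0.3449  0.4423] rot [[0.036, -0.999, -0.0], [0.001, 0.0, -1.0]] F [ 0.4 -0.9 -0.4] w 0.599 q [-0.24  0.39  1.07  1.44 -0.34  1.51 -0.72]
the job is handed in; nothing more can be done
None
```

I stood the middle-sized bracket on the sloping bed between the jaws, with its lug in line with the screw. I then cranked the handle clockwise until the moving jaw clamped it, let go, and handed the job in at about 25 s. I could not measure the clamping force itself, so the 40 N requirement is inferred, not confirmed.

- **Placing:** the base met the bed at about the modelled height, with a contact force square to the slope. The pictures show the bracket sitting between the jaws near mid-width. The lug was lined up by the grip, not measured afterwards.
- **Clamping:** handle effort rose from about 4 N to about 15 N, roughly 1.2 turns in. The last pictures show the jaw up against the bracket.
- **Spring-back:** this disagreed with the brief. The crank unwound about 1.4 rad when released, where "a little" was expected. I eased it back with a finger until it stopped by itself. A nudge clockwise just before the final release met rising resistance (6, 8, then 11.5 N), so the jaws still appeared to be bearing on the bracket. That suggests a clamping force well above 40 N.
- **At the end:** the wrist force was near zero and the arm was clear of everything. I saw no sign that any other item had moved, though I did not measure their positions again.
- **Calibration:** my fitted vise model sat 1 to 2 pixels (about 3 to 5 mm) off the final pictures.

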